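# Close the ring mould clamp crosswise

## Robot

A 6-joint arm with a two-finger parallel gripper is mounted at the origin on the work surface. World frame = base frame: x ahead of the robot, y to its left, z up, the work surface at z = 0. Lengths are in mm, angles in rad, forces in N, time in s.
With the tool pointing down it reaches from about 325 to 750 mm from the base axis. Payload 7.6 kg.
Tool frame: the origin (TCP) lies midway between the tips of the shut fingers; the grasp point (between the pads) lies 19 mm behind it; z points along the fingers, y is the direction in which the jaws open and shut (so a half turn about z gives the same grasp; the last joint's range is limited). The gripper opens to 85 mm and grips with 20 to 120 N. Pads are 22 mm wide; open, the fingers measure 114 mm over their backs; the gripper's body (76 mm by 85 mm) begins 54 mm behind the grasp point. The pads swing forward as they close: fully open they stand 13 mm farther back than shut.
Start: joints at [1.265, 0.052, 1.401, -0, 1.689, -0.07], TCP at [122.633, 510.497, 231.323] pointing down, gripper open.
Joint ranges: [-2.9, 2.9], [-0.91, 2.17], [0.12, 2.37], [-1.06, 4.2], [0.26, 2.73], [-2.93, 2.93]. Speed limits (rad/s): [2.57, 2.57, 3.01, 3.14, 3.14, 3.14].

## Interface

Orientations are given as a unit quaternion [x, y, z, w].
In Python, from workcell import env gives the robot as it stands. The module is installed in compiled form; this text tells all that it offers.
- The arm moves only by the tool carry_out, never from a script. Its argument "targets" is a list of rows, each a list of 3 entries, a list of its own where there are three numbers: the shift along the tool's x, y, z in mm, then the turn, a rotation vector about the tool's x, y, z in rad, then the finger opening in mm, from 0 to 85.4. A call has 1 to 12 rows; each row is the pose to reach, as a shift and turn from the pose measured when the call began, along the tool's axes at that moment; what a row does not reach only later rows make up. A row lasts 1/8 s, in which the tool goes at most 62.5 mm and 10.7 degrees, less where a joint would pass 70% of its speed; a pose out of reach is approached as far as the arm can. A call with a gripper value outside its range is refused whole. The fingers move at their own pace and stop on an object; "squeeze" is the grip in N (left out, the last holds). Time passes only in rows, so rows that repeat a pose let the fingers close. It gives the time, the measured TCP pose, the force and the opening at its end, in the units of the state.
- env.get_state(): the state, without advancing time (a new reading comes with each control period).
- env.snapshot(name): name is "side" or "top"; returns the picture (480x640x3 uint8, red, green, blue); there is no depth.
- env.get_calibration(name): a dict with "mtx" (3x3 intrinsics, pixels), "R" (3x3) and "t" (3): a world point X has camera coordinates R X + t. Camera axes: x right, y down, z forward; pixel columns grow to the right and rows downward; lengths in mm; the calibration is good to about 2 mm. A picture is of the moment at which its call begins. get_calibration takes no time and is no camera call.
- env.hand_in(): hands the job in, once; it reports no verdict.
The state is a dict: "clock": time; "joints": joint angles; "dq": joint speeds; "effort": joint torques, N m; "tcp_pos": TCP position; "tool_rot": TCP orientation; "contact_force": force on the tool from outside, world axes, zero at the start; "torque": the same for the moment, N m; "gripper_width": finger opening in mm.
Only numpy, scipy, OpenCV 4.12 (cv2) and the standard library are available. Lean on these libraries where they do the work, as an engineer would, in place of code of your own. Each camera call takes 0.05 s, during which the arm holds its last target.

## Task

Close the four-screw mould clamp on the jeweller's bench by turning its T-handled screws clockwise: first give each of the four a small turn of about 25 degrees, one diagonal pair first and then the other pair, so that the cover sinks level. Then go round again in the same crosswise order, one diagonal pair and then the other, turning each screw until you feel it come up firm: the cover must end flat on the mould with all four screws tight, none forced. Leave the rings, the scriber and the jar where they are.

Things in the scene. Friction and masses are not known exactly. Their poses are not given: they have to be found in the camera images.
- clamp_base: dark steel base plate of the mould clamp, 190 x 190 x 14 mm, fixed to the bench; origin at the centre of its underside, z up, x and y along its sides. On it lies a 150 mm square aluminium mould, its top 37 to 39 mm above the bench (moulds differ). The four screw axes stand at x = +-55 mm, y = +-55 mm.
- cover: square steel cover plate, 150 x 150 x 10 mm; origin at the centre of its underside, z up. Springs hold it up against the screw collars, its underside at first 41 to 41.6 mm above the bench, 2 to 4.6 mm clear of the mould (the exact gap is unknown). It follows the screws down and tips if they are not brought down evenly; tipping over 0.024 rad jams it.
- screw1: T-handled steel clamp screw at the cover's +x, +y corner, diagonally opposite screw3. Origin on its axis at the underside of the collar (20 mm wide, 5 high) that bears on the cover's top; z up. An 11 mm stem carries an upright flat grip bar, 36 mm long (own x), 10 mm thick (own y), from 20 to 42 mm above the origin: pinch it across the 10 mm, from above. All four screws are alike.
- screw2: T-handled steel clamp screw at the cover's +x, -y corner, diagonally opposite screw4. Made like screw1. Each screw tightens clockwise seen from above (yaw decreasing) and, on its steep quick-action thread, goes down 4 mm per rad, so follow it down while turning. It starts finger-loose, its collar within 0.8 mm of the cover, and stays where it is left. To be tight it needs 0.6 to 1.4 rad in all.
- screw3: T-handled steel clamp screw at the cover's -x, -y corner, diagonally opposite screw1. Made like screw1. Each screw runs freely at about 0.3 N m of friction; when its corner of the cover bears on the mould the torque climbs by about 0.8 N m per rad. Properly tight: 0.08 to 0.18 N m above free running (0.04 is still slack, 0.26 is forced).
- screw4: T-handled steel clamp screw at the cover's -x, +y corner, diagonally opposite screw2. Made like screw1, feels like screw3.
- ring_wide: bystander: loose plain metal finger ring lying flat, 25 mm across, 9 mm high; origin at the centre of its underside
- ring_slim: bystander: loose plain metal finger ring lying flat, 24 mm across, 5 mm high; origin at the centre of its underside
- scriber: bystander: pointed hand tool with a red handle lying on the bench, 170 mm long along its x; origin below the tool
- jar: bystander: small amber glass jar with a black cap, 56 mm across, 60 mm high; origin at the centre of its underside

How it is judged:
By the outcome, as a careful person would: the job done as asked, in the order asked, and still so for the second after the job is handed in, with the robot touching nothing.
It also fails if it takes over 72 s, if anything falls off the work surface, if the arm or the gripper's body presses on something with over 40 N, if the wrist force passes 120 N, or if a joint passes its speed limit or range.

## Working session

There is one attempt and no reset: what is moved stays moved. The work goes in short steps, Python scripts to look and compute and a tool call to move; the robot and the scene stay as the last step left them, time stands still between calls to the robot, and variables do not carry over. Pictures are saved under pics/ and viewed, and the job is handed in when it is done.

Besides the shell and the picture viewer there is one more tool, called after "Emit:" as a command line: name --argument value ..., lists and objects as JSON in quotes. carry_out: Moves the arm, as the interface text tells. Its arguments: {"type":"object","properties":{"targets":{"type":"array"},"squeeze":{"type":"number"}},"required":["targets"]}

```bash
ls; mkdir -p pics
python3 - <<'E'
from workcell import env
import cv2
s=env.get_state(); print(s)
for n in("top","side"):
    im=env.snapshot(n); cv2.imwrite(f"pics/{n}0.png",im[:,:,::-1]); c=env.get_calibration(n); print(n,c)
E
```

```text
pics
{'clock': 0.0, 'joints': array([ 1.26468072e+00,  5.28067186e-02,  1.40174250e+00,  2.17997131e-06,
        1.68854651e+00, -7.02823236e-02]), 'dq': array([-0.00028742, -0.00052427,  0.00081574,  0.00034995,  0.0012863 ,
        0.00168875]), 'effort': array([ 1.16846284e-03, -3.81667542e+01, -3.60190237e+01,  7.22730897e-05,
        6.06111877e-03,  7.87041267e-05]), 'tcp_pos': array([122.54789496, 510.19675287, 230.47915948]), 'tool_rot': array([ 1.17643412e-01,  9.93055619e-01, -7.38064788e-04, -1.41668521e-04]), 'contact_force': array([-0.35481136,  0.52644573, -0.51610983]), 'torque': array([-0.01807524, -0.02666896, -0.00902589]), 'gripper_width': 85.81096089780462}
top {'mtx': array([[523.03740763,   0.        , 328.29587956],
       [  0.        , 523.03740763, 237.26089008],
       [  0.        ,   0.        ,   1.        ]]), 'R': array([[-0.02700711, -0.99958238,  0.01028058],
       [-0.98055913,  0.02449078, -0.19468948],
       [ 0.19435639, -0.01533871, -0.98081105]]), 't': array([6.76491613e-01, 5.32235558e+02, 1.05652613e+03])}
side {'mtx': array([[445.82560727,   0.        , 319.17335046],
       [  0.        , 445.82560727, 237.78882861],
       [  0.        ,   0.        ,   1.        ]]), 'R': array([[-0.904355  , -0.4265502 , -0.01403452],
       [-0.32196114,  0.70345736, -0.63363141],
       [ 0.28014829, -0.56850917, -0.77350777]]), 't': array([474.54181105, 238.35018642, 696.00723394])}
```

View pics/top0.png

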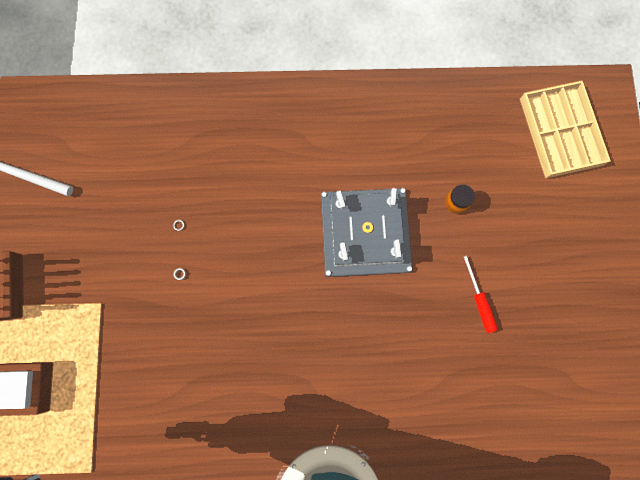

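View pics/side0.png

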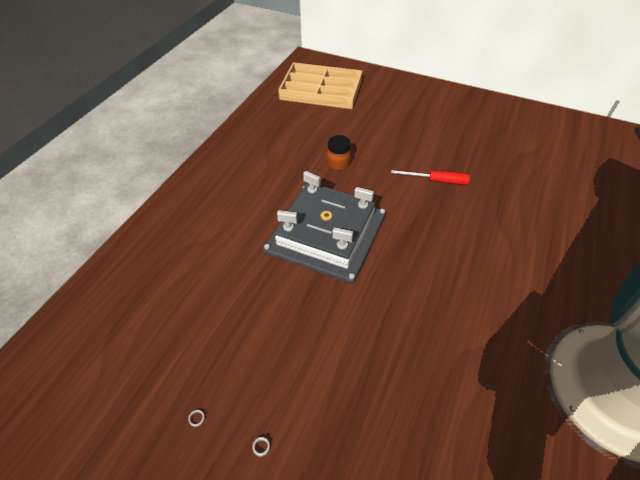

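Run:
```python
import cv2
a=cv2.imread("pics/top0.png")[175:290,310:430]; cv2.imwrite("pics/top0c.png",cv2.resize(a,None,fx=5,fy=5,interpolation=cv2.INTER_CUBIC))
a=cv2.imread("pics/side0.png")[165:285,255:395]; cv2.imwrite("pics/side0c.png",cv2.resize(a,None,fx=5,fy=5,interpolation=cv2.INTER_CUBIC))
```

```text
(no output)
```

View pics/top0c.png

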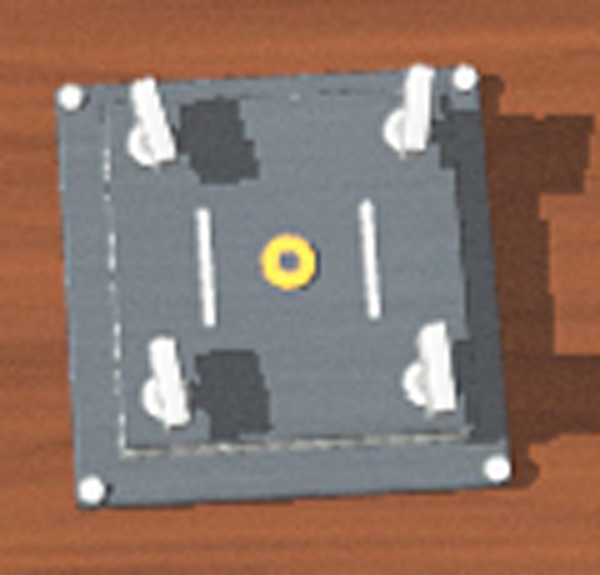

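View pics/side0c.png

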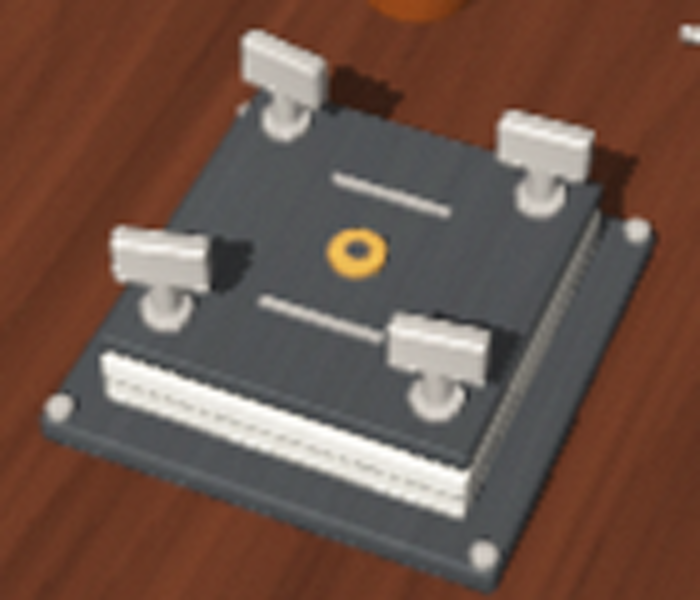

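```bash
cat > h.py <<'E'
import numpy as np, cv2
from scipy.optimize import least_squares
from workcell import env
K={n:env.get_calibration(n) for n in("top","side")}
def proj(n,P):
    c=K[n]; r,_=cv2.Rodrigues(c["R"])
    return cv2.projectPoints(np.asarray(P,float).reshape(-1,3),r,np.asarray(c["t"],float),c["mtx"],None)[0].reshape(-1,2)
def tf(p,P):
    c,s=np.cos(p[2]),np.sin(p[2]); P=np.asarray(P,float).reshape(-1,3)
    return np.c_[p[0]+c*P[:,0]-s*P[:,1],p[1]+s*P[:,0]+c*P[:,1],P[:,2]]
OFF={"top":(310,175),"side":(255,165)}
E
cat > fit.py <<'E'
from h import *
# order of base corners: (+,+),(+,-),(-,-),(-,+)
S=np.array([[1,1],[1,-1],[-1,-1],[-1,1]])
B=np.c_[S*95,[14]*4]; C=np.c_[S*75,[51.3]*4]
obs={"top":[(B,[(58,90),(477,70),(511,483),(78,503)]),(C,[(105,97),None,(470,434),(122,452)])],
 "side":[(B,[None,(652,235),(492,578),(42,428)][:0] or [None]*4),(C,[None]*4)]}
# side view: image mapping: find by projecting later
def res(p,names=("top",)):
    r=[]
    for n in names:
        for M,o in obs[n]:
            q=proj(n,tf(p,M))
            for a,b in zip(q,o):
                if b is not None: r+=list(a-(np.array(b)/5.+OFF[n]))
    return r
p=least_squares(res,[460,-70,0.05]).x; print(p,np.round(res(p),1))
print(np.round((proj("side",tf(p,B))-OFF["side"])*5), np.round((proj("side",tf(p,C))-OFF["side"])*5))
np.save("p0.npy",p)
E
python3 fit.py
```

```text
[ 5.50155139e+02 -9.72605535e+01  1.86052122e-02] [-0.5 -1.1  0.5 -0.6  0.2  1.  -0.7  0.9 -0.3  1.2  1.2 -0.5 -0.4 -1. ]
[[ 45. 421.]
 [254. 106.]
 [668. 233.]
 [502. 585.]] [[106. 338.]
 [273.  85.]
 [614. 189.]
 [475. 466.]]
```

```bash
cat > fit2.py <<'E'
from h import *
S=np.array([[1,1],[1,-1],[-1,-1],[-1,1]])
B=np.c_[S*95,[14]*4]; C=np.c_[S*75,[51.3]*4]
obs={"top":[(B,[(58,90),(477,70),(511,483),(78,503)]),(C,[(105,97),None,(470,434),(122,452)])],
 "side":[(B,[(42,428),None,(652,232),(494,580)]),(C,[(104,350),(262,92),(602,185),(470,465)])]}
def res(p,names=("top","side")):
    r=[]
    for n in names:
        for M,o in obs[n]:
            q=proj(n,tf(p,M))
            for a,b in zip(q,o):
                if b is not None: r+=list(a-((np.array(b)+.5)/5.-.5+OFF[n]))
    return r
for nm in (("top",),("side",),("top","side")):
    p=least_squares(res,[550,-97,0.02],args=(nm,)).x; print(nm,p,np.round(res(p,nm),1))
np.save("p0.npy",p)
for n in("top","side"):
    im=cv2.imread(f"pics/{n}0.png"); o=OFF[n]; a=im[o[1]:o[1]+120,o[0]:o[0]+140]; a=cv2.resize(a,None,fx=5,fy=5,interpolation=cv2.INTER_CUBIC)
    f=lambda P:np.round((proj(n,tf(p,P))-o+.5)*5-.5).astype(int)
    for M,col in((B,(0,255,0)),(C,(0,255,255)),(B-[0,0,14],(255,0,0))): cv2.polylines(a,[f(M)],True,col,1)
    for i,s in enumerate(S):
        q=f([[*s*55,51.5],[*s*55,93.5]]); cv2.line(a,tuple(map(int,q[0])),tuple(map(int,q[1])),(0,0,255),1)
    cv2.imwrite(f"pics/ov_{n}.png",a)
E
python3 fit2.py
```

```text
('top',) [ 5.51059387e+02 -9.64280640e+01  1.86965604e-02] [-0.5 -1.1  0.5 -0.6  0.2  1.  -0.7  0.9 -0.3  1.2  1.2 -0.5 -0.4 -1. ]
('side',) [ 5.54059228e+02 -9.54935261e+01  4.25157106e-02] [-0.8  0.1  0.8 -0.4  1.2  0.8 -1.1 -1.  -0.6 -0.6  0.1  0.3  0.3  0.1]
('top', 'side') [ 5.52664043e+02 -9.58976352e+01  2.96909191e-02] [-1.2 -1.3 -0.3 -1.7  0.3 -0.2 -0.5  0.6 -0.9  0.9  1.2 -1.6 -0.2 -1.3
 -0.3 -0.4  1.9  0.2  1.1  1.2 -0.6 -1.4  0.7 -0.7  1.1  0.9  0.4  0.4]
```

View pics/ov_top.png

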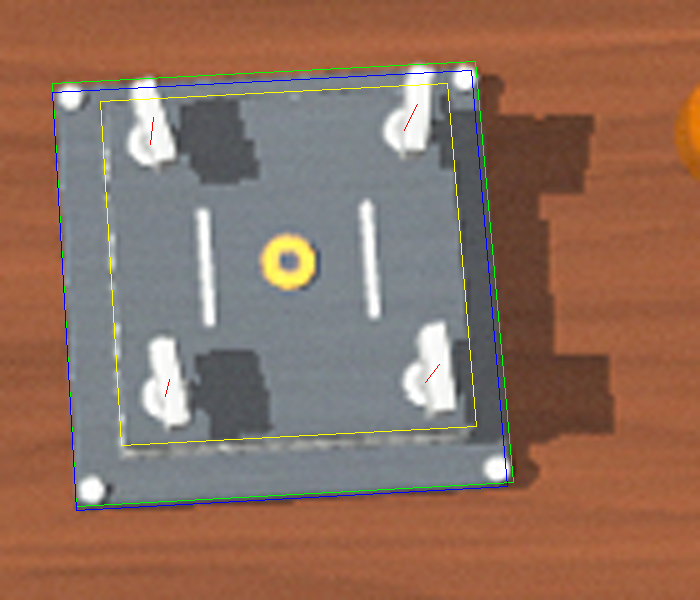

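View pics/ov_side.png

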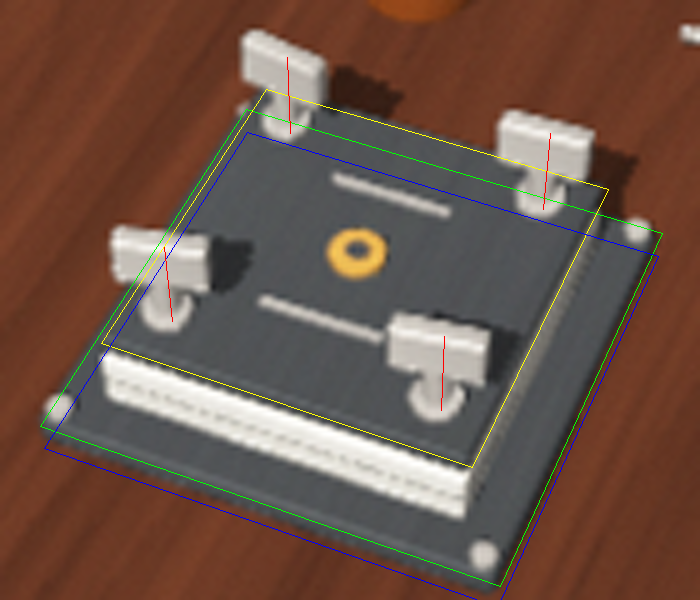

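```bash
cat > fit3.py <<'E'
from h import *
from scipy.optimize import minimize
import sys
tag=sys.argv[1] if len(sys.argv)>1 else "0"; z0=float(sys.argv[2]) if len(sys.argv)>2 else 51.6
p=np.load("p0.npy"); S=np.array([[1,1],[1,-1],[-1,-1],[-1,1]])
th=np.linspace(0,2*np.pi,24,endpoint=False)
cyl=lambda r,a,b:np.array([[r*np.cos(t),r*np.sin(t),z] for t in th for z in(a,b)])
box=np.array([[x,y,z] for x in(-18,18) for y in(-5,5) for z in(20,42)],float)
parts=[cyl(10,0,5),cyl(5.5,5,20),box]
F=8
def render(n,q,x0,y0,w,h):
    m=np.zeros((h*F,w*F),np.uint8)
    for P in parts:
        u=(proj(n,tf(q,P+[0,0,z0]))-[x0,y0]+.5)*F-.5
        cv2.fillConvexPoly(m,cv2.convexHull(np.round(u*16).astype(np.int32)),255,shift=4)
    return cv2.resize(m,(w,h),interpolation=cv2.INTER_AREA)/255.
out={}
for n in("top","side"):
    im=cv2.imread(f"pics/{n}{tag}.png").astype(float)
    for i,s in enumerate(S):
        c=tf(p,[[*s*55,0]])[0]; ctr=proj(n,[[c[0],c[1],z0+22]])[0]
        x0,y0=(ctr-17).astype(int); w=h=34
        a=im[y0:y0+h,x0:x0+w]; g=a.min(2); sat=a.max(2)-g
        t=np.clip((g-120)/90,0,1)*(sat<60)
        # mask: only near model
        best=None
        def cost(v):
            r=render(n,(c[0]+v[0],c[1]+v[1],v[2]),x0,y0,w,h)
            k=cv2.dilate((r>0).astype(np.uint8),np.ones((5,5)))
            return ((r-t)**2*k).sum()+0.0*k.sum()
        for yw in (-.6,-.3,0,.3,.6):
            o=minimize(cost,[0,0,yw],method="Nelder-Mead",options=dict(initial_simplex=[[0,0,yw],[3,0,yw],[0,3,yw],[0,0,yw+.2]]))
            if best is None or o.fun<best.fun: best=o
        print(n,i+1,np.round(best.x,2),round(best.fun,1),np.round(c[:2]+best.x[:2],1)); out[n,i]=[*(c[:2]+best.x[:2]),best.x[2]]
for n in("top","side"):
    A=np.array([out[n,i] for i in range(4)]); m=A[:,:2].mean(0); d=A[:,:2]-m
    e=np.exp(1j*0); z=(d[:,0]+1j*d[:,1])@np.conj(S[:,0]*55+1j*S[:,1]*55); print(n,"centre",m,"yaw",np.angle(z),"scale",abs(z)/(8*55**2))
E
python3 fit3.py
```

```text
top 1 [0.21 0.18 0.2 ] 11.7 [606.2 -39.1]
top 2 [-0.29 -0.06 -0.2 ] 9.7 [ 609.  -149.3]
top 3 [-0.18  0.1   0.05] 7.0 [ 499.1 -152.4]
top 4 [0.18 0.52 0.15] 7.4 [496.2 -42. ]
side 1 [ 4.58 -2.48 -0.08] 75.7 [610.6 -41.8]
side 2 [ 4.9  -3.13 -0.49] 57.8 [ 614.2 -152.4]
side 3 [ 3.81 -3.4  -0.27] 70.5 [ 503.1 -155.9]
side 4 [ 2.96 -2.94  0.13] 75.0 [499.  -45.5]
top centre [552.64322195 -95.71420061] yaw 0.026551545851196273 scale 1.0012457235755023
side centre [556.72585216 -98.88654932] yaw 0.03371953660680387 scale 1.0087853213292928
```

```bash
python3 - <<'E'
import cv2
a=cv2.imread("pics/side0.png"); print(a.min(2)[205:245:2,270:305:2]); print((a.max(2)-a.min(2))[205:245:4,270:305:2])
E
sed -e 's/np.clip((g-120)\/90,0,1)\*(sat<60)/np.clip((g-(95 if n=="side" else 120))\/(55 if n=="side" else 90),0,1)*(sat<60)/' -i fit3.py; python3 fit3.py | grep side
```

```text
[[ 36  36  33  35  33  34  36  39  41  40  47  81  82  85  84  83  84  84]
 [ 37  34  34  36  34  36  39  41  40  41  74  82  82  86  85  83  83  84]
 [ 36  32  34  34  35  37  41  38  38  53  84  83  87  85  84  83  84  82]
 [ 33  33  36  35 204 181 170 168 171 130 105  77  83  84  84  85  83  83]
 [ 32  35  35  59 241 233 215 203 196 196 193 188 191 131  43  58  57  57]
 [ 35  36  37  51 185 185 196 209 211 210 221 235 237 106  45  44  42  44]
 [ 35  37  37  38 182 183 184 183 181 180 178 174 173  92  45  43  46  48]
 [ 35  36  39  41 176 187 186 184 183 182 180 178 176 117  43  43  43  74]
 [ 36  37  39  39  85 108 137 167 178 177 178 178 179 124  42  43  54  81]
 [ 36  39  40  39  43  79  83 126 174 158 106  99 130 111  64  73  80  81]
 [ 38  39  39  40  68  84 103 188 172 164 110 181  57  80  83  82  80  79]
 [ 40  38  40  51  80  82  95 198 183 174 167 173  81  82  82  82  80  80]
 [ 40  39  42  76  82  84  81 156 200 202 187 108  81  82  81  82  80  83]
 [ 38  39  67  84  83  82  85  85 112 119 114  80  83  81  80  80  81  81]
 [ 39  52  79  86  90  95  83  84  82  82  81  83 
[... 548 characters left out ...]
3 13 12  8  3  3  4  3]
 [65 67 71 73 13 14 13 13 12 13 11 14 12  7  2  3  1  2]
 [71 74 76 77 52 17  8 11 13 13 14 12 13 10  3  2  3  6]
 [75 78 74 75 15  5  2 13 13 11  9 12  3  4  6  4  3  4]
 [76 75 67  2  6  7  5 10 13 13 14  4  5  5  5  3  4  5]
 [74 38  6  4  4  7  6  5  6  6  4  4  5  4  3  4  5  6]
 [19  6  6  6  6  6 10  1  4  5  5  7  4  4  4  4  7  5]
 [ 6  6  5  9 11 12  9  8  8  6  4  8  8  2  4  5  4  6]]
side 1 [ 3.73 -2.54  0.24] 22.1 [609.7 -41.8]
side 2 [ 4.27 -2.96 -0.34] 19.3 [ 613.5 -152.2]
side 3 [ 2.94 -2.48  0.08] 19.5 [ 502.3 -155. ]
side 4 [ 3.3  -2.06  0.15] 22.0 [499.4 -44.6]
side centre [556.22560365 -98.40891992] yaw 0.02773111785342896 scale 1.0058466056725903
```

```bash
cat > pl.py <<'E'
import numpy as np, sys
from scipy.spatial.transform import Rotation as R
from workcell import env
ctr=np.array([554.,-97.]); yaw=.027
S=np.array([[1,1],[1,-1],[-1,-1],[-1,1]])*55
c,s=np.cos(yaw),np.sin(yaw)
SC=[ctr+np.array([[c,-s],[s,c]])@v for v in S]
def st(pr=True):
    q=env.get_state(); r=R.from_quat(q["tool_rot"]); M=r.as_matrix()
    psi=np.arctan2(M[1,1],M[0,1])-np.pi/2
    psi=(psi+np.pi/2)%np.pi-np.pi/2
    if pr: print("t",round(q["clock"],2),"pos",q["tcp_pos"].round(2),"psi",psi.round(4),"F",q["contact_force"].round(2),"M",q["torque"].round(4),"w",round(q["gripper_width"],2),"q",q["joints"].round(2), "zt",M[:,2].round(4))
    return q,r,psi
def down(psi):  # tool down with jaw axis at psi+pi/2
    return R.from_matrix(np.array([[-np.cos(psi),-np.sin(psi),0],[-np.sin(psi),np.cos(psi),0],[0,0,-1]]).T if 0 else np.c_[[-np.cos(psi),-np.sin(psi),0],[-np.sin(psi),np.cos(psi),0],[0,0,-1]])
def rel(q,r,P,psi):
    return r.inv().apply(np.array(P)-q["tcp_pos"]).round(1),(r.inv()*down(psi)).as_rotvec().round(3)
E
python3 - <<'E'
from pl import *
q,r,p=st()
print(SC)
print(rel(q,r,[*SC[0],140],.22))
E
```

```text
t 0.1 pos [122.54 510.23 230.56] psi -0.2358 F [ 0.64 -0.58  0.4 ] M [ 0.0185 -0.0255 -0.0061] w 85.52 q [ 1.26  0.05  1.4  -0.    1.69 -0.07] zt [-4.0e-04 -1.3e-03 -1.0e+00]
[array([607.49513414, -40.5352267 ]), array([ 610.4647733 , -150.49513414]), array([ 500.50486586, -153.4647733 ]), array([497.5352267 , -43.50486586])]
(array([-600.2, -422.1,   91.1]), array([-0.001, -0.   , -0.456]))
```

Emit:
carry_out --targets '[[[-600, -422, 91], [0, 0, -0.456], 40], [[-600, -422, 91], [0, 0, -0.456], 40], [[-600, -422, 91], [0, 0, -0.456], 40], [[-600, -422, 91], [0, 0, -0.456], 40], [[-600, -422, 91], [0, 0, -0.456], 40], [[-600, -422, 91], [0, 0, -0.456], 40], [[-600, -422, 91], [0, 0, -0.456], 40], [[-600, -422, 91], [0, 0, -0.456], 40], [[-600, -422, 91], [0, 0, -0.456], 40], [[-600, -422, 91], [0, 0, -0.456], 40], [[-600, -422, 91], [0, 0, -0.456], 40], [[-600, -422, 91], [0, 0, -0.456], 40]]' --squeeze 60

```text
clock: 1.6
tcp_pos: [608.2, -42.0, 139.4]
tool_rot: [-0.11, 0.994, -0.0, -0.001]
contact_force: [0.8, 1.2, 0.8]
gripper_width: 39.9
```

Run:
```python
from pl import *
q,r,p=st()
print(rel(q,r,[*SC[0],110],.22))
```

```text
t 1.6 pos [608.16 -41.96 139.39] psi 0.2201 F [0.79 1.18 0.85] M [-0.0232 -0.05    0.007 ] w 39.9 q [-0.13  0.33  1.26 -0.    1.54 -1.92] zt [-9.e-04 -1.e-03 -1.e+00]
(array([ 0.3,  1.6, 29.4]), array([-0.001, -0.001,  0.   ]))
```

Run:
```python
from h import *
for n in("top","side"):
    im=env.snapshot(n)[:,:,::-1]; cv2.imwrite(f"pics/{n}1.png",im); o=OFF[n]
    cv2.imwrite(f"pics/{n}1c.png",cv2.resize(im[o[1]-60:o[1]+110,o[0]-40:o[0]+160],None,fx=4,fy=3.5 if 0 else 3.4,interpolation=cv2.INTER_CUBIC))
```

```text
(no output)
```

View pics/side1c.png

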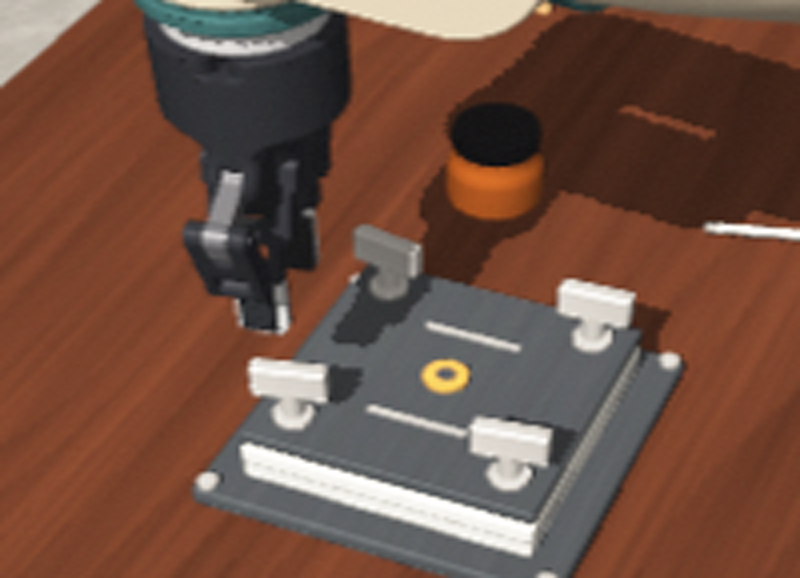

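View pics/top1.png

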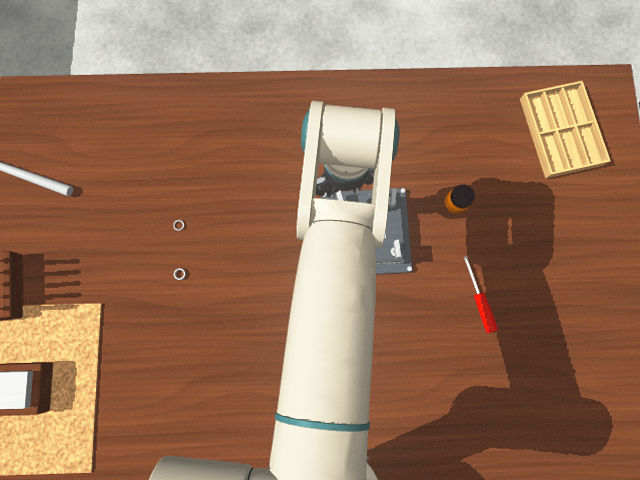

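Emit:
carry_out --targets '[[[0.3, 1.6, 40], [0, 0, 0], 40], [[0.3, 1.6, 66.4], [0, 0, 0], 40], [[0.3, 1.6, 66.4], [0, 0, 0], 30], [[0.3, 1.6, 66.4], [0, 0, 0], 30]]'

```text
clock: 2.2
tcp_pos: [607.7, -43.1, 71.1]
tool_rot: [-0.108, 0.994, -0.001, -0.002]
contact_force: [0.9, -0.3, 0.8]
gripper_width: 30.1
```

Run:
```python
from h import *
from pl import *
st()
for n in("side",):
    im=env.snapshot(n)[:,:,::-1]; cv2.imwrite(f"pics/{n}2.png",im); o=OFF[n]
    cv2.imwrite(f"pics/{n}2c.png",cv2.resize(im[o[1]-30:o[1]+70,o[0]-30:o[0]+90],None,fx=6,fy=6,interpolation=cv2.INTER_CUBIC))
```

```text
t 2.2 pos [607.69 -43.14  71.13] psi 0.2156 F [ 0.92 -0.3   0.77] M [-0.0483 -0.0073 -0.0114] w 30.11 q [-0.13  0.39  1.33 -0.    1.42 -1.92] zt [-0.0037 -0.002  -1.    ]
```

View pics/side2c.png

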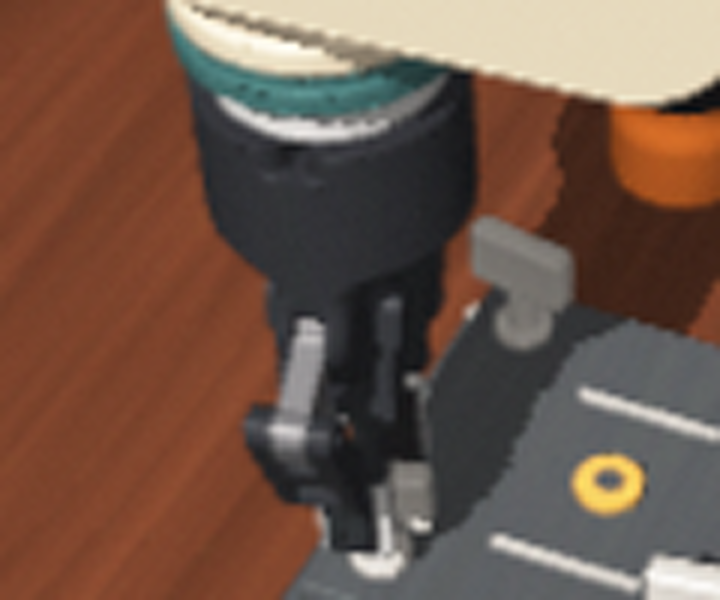

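Emit:
carry_out --targets '[[[0, 0, -1.5], [0, 0, 0], 20], [[0, 0, -1.5], [0, 0, 0], 8], [[0, 0, -1.5], [0, 0, 0], 5], [[0, 0, -1.5], [0, 0, 0], 5]]' --squeeze 30

```text
clock: 2.75
tcp_pos: [608.1, -39.5, 74.9]
tool_rot: [-0.109, 0.994, 0.002, -0.001]
contact_force: [-4.7, 13.9, 6.3]
gripper_width: 9.2
```

Run:
```python
from pl import *
st()
```

```text
t 2.75 pos [608.08 -39.47  74.9 ] psi 0.2183 F [-4.69 13.92  6.29] M [2.3817 0.8185 0.1032] w 9.25 q [-0.13  0.39  1.33  0.    1.43 -1.92] zt [-0.0022  0.0036 -1.    ]
```

Emit:
carry_out --targets '[[[0, 0, 0], [0, 0, 0], 5], [[0, 0, 0], [0, 0, 0], 5]]' --squeeze 70

```text
clock: 3.0
tcp_pos: [608.0, -39.1, 75.1]
tool_rot: [-0.109, 0.994, 0.002, -0.001]
contact_force: [-1.9, 3.6, -0.5]
gripper_width: 8.3
```

Run:
```python
from pl import *
q,r,p=st(); print(r.inv().apply(q["contact_force"]))
```

```text
t 3.0 pos [607.96 -39.07  75.1 ] psi 0.2187 F [-1.94  3.57 -0.55] M [0.3793 0.2338 0.1341] w 8.32 q [-0.13  0.39  1.33  0.    1.43 -1.92] zt [-0.0024  0.0042 -1.    ]
[1.11474923 3.90408871 0.56681825]
```

Emit:
carry_out --targets '[[[0, 0.5, 0.5], [0, 0, 0.11], 5], [[0, 0.5, 0.9], [0, 0, 0.22], 5]]'

```text
clock: 3.25
tcp_pos: [607.9, -39.4, 74.3]
tool_rot: [0.003, 1.0, 0.001, -0.001]
contact_force: [-0.1, -1.5, -1.9]
gripper_width: 7.9
```

Run:
```python
from pl import *
q,r,p=st(); print(r.inv().apply(q["contact_force"]))
```

```text
t 3.25 pos [607.9  -39.39  74.27] psi -0.005 F [-0.1  -1.53 -1.92] M [-0.4541 -0.0205  0.3425] w 7.95 q [-0.13  0.39  1.33  0.    1.43 -1.69] zt [-0.0022  0.0029 -1.    ]
[ 0.08403738 -1.54074462  1.9166197 ]
```

Emit:
carry_out --targets '[[[0, 0, 0.5], [0, 0, 0.11], 5], [[0, 0, 0.9], [0, 0, 0.21], 5], [[0, 0, 0.9], [0, 0, 0.21], 5]]'

```text
clock: 3.62
tcp_pos: [607.9, -39.9, 73.4]
tool_rot: [0.107, 0.994, 0.001, -0.001]
contact_force: [-0.3, -0.6, -2.8]
gripper_width: 7.9
```

Run:
```python
from pl import *
q,r,p=st(); print(r.inv().apply(q["contact_force"]))
```

```text
t 3.62 pos [607.85 -39.86  73.37] psi -0.2146 F [-0.32 -0.62 -2.79] M [-0.3105  0.1196  0.0855] w 7.95 q [-0.13  0.39  1.33  0.    1.42 -1.48] zt [-0.0023  0.0024 -1.    ]
[ 0.1686438  -0.68188254  2.79187046]
```

```bash
sed -i 's/ctr=np.array(.*/ctr=np.array([554.,-96.]); yaw=.027/' pl.py
python3 - <<'E'
from pl import *
q,r,p=st()
print(rel(q,r,[*SC[2],112],.065))
E
```

```text
t 3.62 pos [607.85 -39.86  73.37] psi -0.2146 F [-0.32 -0.62 -2.79] M [-0.3105  0.1196  0.0855] w 7.95 q [-0.13  0.39  1.33  0.    1.42 -1.48] zt [-0.0023  0.0024 -1.    ]
(array([  81. , -132.8,  -38.7]), array([ 0.002, -0.002, -0.28 ]))
```

Emit:
carry_out --targets '[[[0, 0, 0], [0, 0, 0], 35], [[0, 0, 0], [0, 0, 0], 35], [[0, 0, -39], [0, 0, 0], 35], [[20, -33, -39], [0, 0, -0.1], 35], [[54, -89, -39], [0, 0, -0.2], 35], [[81, -133, -39], [0.002, -0.002, -0.28], 35], [[81, -133, -39], [0.002, -0.002, -0.28], 35], [[81, -133, -39], [0.002, -0.002, -0.28], 35]]'

```text
clock: 4.62
tcp_pos: [501.0, -152.7, 113.0]
tool_rot: [-0.032, 0.999, 0.0, 0.001]
contact_force: [0.4, 0.1, 0.1]
gripper_width: 35.1
```

Run:
```python
from pl import *
q,r,p=st()
print(rel(q,r,[*SC[2],73.5],.065))
```

```text
t 4.62 pos [ 501.   -152.67  113.01] psi 0.0649 F [0.42 0.05 0.14] M [0.0047 0.02   0.0154] w 35.06 q [-0.37  0.12  1.57  0.    1.45 -2.  ] zt [ 0.0011  0.     -1.    ]
(array([ 0.5,  0.2, 39.5]), array([-0.   ,  0.001, -0.   ]))
```

Emit:
carry_out --targets '[[[0.5, 0.2, 39.5], [0, 0, 0], 35], [[0.5, 0.2, 39.5], [0, 0, 0], 35], [[0.5, 0.2, 39.5], [0, 0, 0], 18], [[0.5, 0.2, 39.5], [0, 0, 0], 8], [[0.5, 0.2, 39.5], [0, 0, 0], 5], [[0.5, 0.2, 39.5], [0, 0, 0], 5]]' --squeeze 30

```text
clock: 5.38
tcp_pos: [501.6, -152.1, 75.2]
tool_rot: [-0.033, 0.999, 0.0, 0.002]
contact_force: [0.4, 5.3, 5.5]
gripper_width: 9.7
```

Run:
```python
from pl import *
q,r,p=st(); print(r.inv().apply(q["contact_force"]))
```

```text
t 5.38 pos [ 501.64 -152.15   75.2 ] psi 0.0654 F [0.44 5.3  5.53] M [ 0.8107 -0.0761  0.1525] w 9.7 q [-0.37  0.16  1.61  0.    1.37 -2.  ] zt [ 4.1e-03  2.0e-04 -1.0e+00]
[-0.80369016  5.25987358 -5.52848891]
```

Emit:
carry_out --targets '[[[0, 0.3, 0], [0, 0, 0], 5], [[0, 0.3, 0], [0, 0, 0], 5], [[0, 0.3, 0.5], [0, 0, 0.11], 5], [[0, 0.3, 0.9], [0, 0, 0.22], 5]]' --squeeze 70

```text
clock: 5.88
tcp_pos: [501.6, -152.6, 74.5]
tool_rot: [0.079, 0.997, -0.0, 0.002]
contact_force: [0.0, -2.0, 1.0]
gripper_width: 8.4
```

Run:
```python
from pl import *
q,r,p=st(); print(r.inv().apply(q["contact_force"]))
```

```text
t 5.88 pos [ 501.6  -152.56   74.5 ] psi -0.1581 F [ 0.05 -1.95  0.96] M [-0.4277  0.1247  0.3663] w 8.37 q [-0.37  0.16  1.61  0.    1.37 -1.78] zt [ 0.0042 -0.0013 -1.    ]
[-0.35982105 -1.92320289 -0.95845737]
```

Emit:
carry_out --targets '[[[0, 0, 0.5], [0, 0, 0.11], 5], [[0, 0, 0.9], [0, 0, 0.21], 5], [[0, 0, 0.9], [0, 0, 0.21], 5]]'

```text
clock: 6.25
tcp_pos: [501.4, -153.2, 73.7]
tool_rot: [0.183, 0.983, -0.001, 0.002]
contact_force: [-1.7, -2.3, 0.6]
gripper_width: 8.3
```

Run:
```python
from pl import *
q,r,p=st(); print(r.inv().apply(q["contact_force"]))
print(rel(q,r,[*SC[1],112],-.25))
```

```text
t 6.25 pos [ 501.45 -153.17   73.66] psi -0.3677 F [-1.67 -2.31  0.61] M [-0.3775  0.1936  0.028 ] w 8.32 q [-0.37  0.16  1.61 -0.    1.37 -1.57] zt [ 0.004  -0.0024 -1.    ]
[ 0.72771308 -2.75481428 -0.60865509]
(array([-100.6,   42.6,  -37.9]), array([-0.001,  0.005, -0.118]))
```

Emit:
carry_out --targets '[[[0, 0, 0], [0, 0, 0], 35], [[0, 0, 0], [0, 0, 0], 35], [[0, 0, -38], [0, 0, 0], 35], [[-35, 15, -38], [0, 0, -0.05], 35], [[-80, 34, -38], [0, 0, -0.1], 35], [[-100.6, 42.6, -38], [0, 0.005, -0.118], 35], [[-100.6, 42.6, -38], [0, 0.005, -0.118], 35], [[-100.6, 42.6, -38], [0, 0.005, -0.118], 35]]'

```text
clock: 7.25
tcp_pos: [609.9, -149.5, 111.8]
tool_rot: [0.125, 0.992, -0.0, -0.001]
contact_force: [-0.2, -0.4, -0.4]
gripper_width: 34.5
```

Run:
```python
from pl import *
q,r,p=st()
print(rel(q,r,[*SC[1],73.5],-.25))
from h import *
n="side"
im=env.snapshot(n)[:,:,::-1]; cv2.imwrite(f"pics/{n}3.png",im); o=OFF[n]
cv2.imwrite(f"pics/{n}3c.png",cv2.resize(im[o[1]-30:o[1]+120,o[0]-30:o[0]+150],None,fx=4,fy=4,interpolation=cv2.INTER_CUBIC))
```

```text
t 7.25 pos [ 609.93 -149.47  111.81] psi -0.2498 F [-0.19 -0.45 -0.39] M [ 0.0397 -0.0082  0.0549] w 34.51 q [-0.3   0.41  1.23 -0.    1.51 -1.62] zt [-1.5e-03 -7.0e-04 -1.0e+00]
(array([-0.6,  0.1, 38.3]), array([-0.001, -0.001,  0.   ]))
```

View pics/side3c.png

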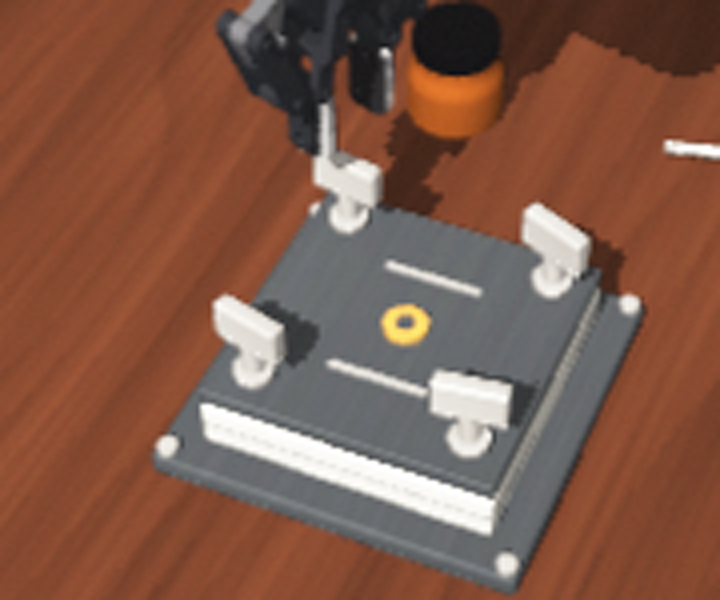

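Screws 1 (245,330) and 3 (555,235) have turned. The gripper stands over screw 2 (350,180), and the jar is untouched.

Emit:
carry_out --targets '[[[-0.6, 0.1, 38.5], [0, 0, 0], 35], [[-0.6, 0.1, 38.5], [0, 0, 0], 35], [[-0.6, 0.1, 38.5], [0, 0, 0], 18], [[-0.6, 0.1, 38.5], [0, 0, 0], 8], [[-0.6, 0.1, 38.5], [0, 0, 0], 5], [[-0.6, 0.1, 38.5], [0, 0, 0], 5]]' --squeeze 30

```text
clock: 8.05
tcp_pos: [611.1, -149.8, 75.2]
tool_rot: [0.125, 0.992, -0.001, 0.001]
contact_force: [-1.1, -0.3, 6.0]
gripper_width: 9.4
```

Run:
```python
from pl import *
q,r,p=st(); print(r.inv().apply(q["contact_force"]))
```

```text
t 8.05 pos [ 611.08 -149.85   75.18] psi -0.2498 F [-1.11 -0.34  5.96] M [0.0772 0.2065 0.171 ] w 9.45 q [-0.3   0.44  1.26 -0.    1.44 -1.62] zt [ 0.0011 -0.0016 -1.    ]
[ 0.97965049 -0.60692817 -5.95799246]
```

Emit:
carry_out --targets '[[[0, 0, 0], [0, 0, 0], 5], [[0, 0, 0], [0, 0, 0], 5], [[0, 0, 0.5], [0, 0, 0.11], 5], [[0, 0, 0.9], [0, 0, 0.22], 5]]' --squeeze 70

```text
clock: 8.55
tcp_pos: [610.9, -150.3, 74.5]
tool_rot: [0.235, 0.972, -0.001, 0.001]
contact_force: [-2.2, -2.5, 2.1]
gripper_width: 8.2
```

Run:
```python
from pl import *
q,r,p=st(); print(r.inv().apply(q["contact_force"]))
```

```text
t 8.55 pos [ 610.92 -150.28   74.51] psi -0.4734 F [-2.22 -2.48  2.1 ] M [-0.2862  0.4504  0.3082] w 8.2 q [-0.3   0.44  1.26 -0.    1.44 -1.4 ] zt [ 7.0e-04 -2.4e-03 -1.0e+00]
[ 0.83976532 -3.22289846 -2.10032804]
```

Emit:
carry_out --targets '[[[0, 0, 0.5], [0, 0, 0.11], 5], [[0, 0, 0.9], [0, 0, 0.21], 5], [[0, 0, 0.9], [0, 0, 0.21], 5]]'

```text
clock: 8.93
tcp_pos: [610.6, -150.7, 73.6]
tool_rot: [0.335, 0.942, -0.001, 0.0]
contact_force: [-2.2, -2.3, 1.4]
gripper_width: 8.4
```

Run:
```python
from pl import *
q,r,p=st(); print(r.inv().apply(q["contact_force"]))
print(rel(q,r,[*SC[3],112],.15))
```

```text
t 8.93 pos [ 610.63 -150.7    73.61] psi -0.683 F [-2.18 -2.29  1.37] M [-0.2628  0.5426 -0.0046] w 8.44 q [-0.3   0.44  1.27 -0.    1.44 -1.19] zt [-0.    -0.003 -1.   ]
[ 0.24469212 -3.15731478 -1.36660711]
(array([155.9,  12.5, -38.7]), array([-0.003,  0.001, -0.833]))
```

Emit:
carry_out --targets '[[[0, 0, 0], [0, 0, 0], 35], [[0, 0, 0], [0, 0, 0], 35], [[0, 0, -39], [0, 0, 0], 35], [[40, 3, -39], [0, 0, -0.18], 35], [[95, 7, -39], [0, 0, -0.36], 35], [[140, 11, -39], [0, 0, -0.54], 35], [[156, 12.5, -39], [0, 0, -0.72], 35], [[156, 12.5, -39], [-0.003, 0.001, -0.833], 35], [[156, 12.5, -39], [-0.003, 0.001, -0.833], 35], [[156, 12.5, -39], [-0.003, 0.001, -0.833], 35]]'

```text
clock: 10.18
tcp_pos: [497.7, -42.5, 112.3]
tool_rot: [-0.074, 0.997, 0.0, 0.0]
contact_force: [0.0, 0.2, 0.9]
gripper_width: 34.9
```

Run:
```python
from pl import *
q,r,p=st()
print(rel(q,r,[*SC[3],73.5],.15))
```

```text
t 10.18 pos [497.68 -42.52 112.27] psi 0.1478 F [0.04 0.21 0.87] M [-0.023  -0.0183  0.0367] w 34.89 q [-0.16  0.05  1.64  0.    1.45 -1.88] zt [-0.e+00  1.e-04 -1.e+00]
(array([ 0.1,  0. , 38.8]), array([ 0.   ,  0.   , -0.002]))
```

Emit:
carry_out --targets '[[[0, 0, 38.8], [0, 0, 0], 35], [[0, 0, 38.8], [0, 0, 0], 35], [[0, 0, 38.8], [0, 0, 0], 18], [[0, 0, 38.8], [0, 0, 0], 8], [[0, 0, 38.8], [0, 0, 0], 5], [[0, 0, 38.8], [0, 0, 0], 5]]' --squeeze 30

```text
clock: 10.92
tcp_pos: [498.4, -42.0, 75.0]
tool_rot: [-0.074, 0.997, 0.0, 0.001]
contact_force: [-2.9, 5.7, 6.5]
gripper_width: 9.2
```

Run:
```python
from pl import *
q,r,p=st(); print(r.inv().apply(q["contact_force"]))
```

```text
t 10.93 pos [498.45 -42.03  75.04] psi 0.1484 F [-2.88  5.69  6.47] M [0.792  0.3055 0.2788] w 9.24 q [-0.16  0.09  1.68  0.    1.37 -1.88] zt [ 2.3e-03  7.0e-04 -1.0e+00]
[ 1.9927189   6.05440191 -6.47677666]
```

Emit:
carry_out --targets '[[[0, 0.4, 0], [0, 0, 0], 5], [[0, 0.4, 0], [0, 0, 0], 5], [[0, 0.4, 0.5], [0, 0, 0.11], 5], [[0, 0.4, 0.9], [0, 0, 0.22], 5]]' --squeeze 70

```text
clock: 11.42
tcp_pos: [498.4, -42.4, 74.3]
tool_rot: [0.038, 0.999, -0.0, 0.001]
contact_force: [-1.4, -1.9, 0.9]
gripper_width: 8.5
```

Run:
```python
from pl import *
q,r,p=st(); print(r.inv().apply(q["contact_force"]))
```

```text
t 11.43 pos [498.42 -42.38  74.33] psi -0.0753 F [-1.37 -1.93  0.9 ] M [-0.4659  0.2506  0.3225] w 8.49 q [-0.16  0.09  1.68 -0.    1.37 -1.65] zt [ 2.4e-03 -9.0e-04 -1.0e+00]
[ 1.2221275  -2.02651789 -0.90561855]
```

Emit:
carry_out --targets '[[[0, 0, 0.5], [0, 0, 0.11], 5], [[0, 0, 0.9], [0, 0, 0.21], 5], [[0, 0, 0.9], [0, 0, 0.21], 5]]'

```text
clock: 11.8
tcp_pos: [498.3, -42.9, 73.5]
tool_rot: [0.142, 0.99, -0.001, 0.001]
contact_force: [-1.7, -1.5, 2.0]
gripper_width: 8.3
```

Run:
```python
from pl import *
q,r,p=st(); print(r.inv().apply(q["contact_force"]))
print(rel(q,r,[607.5,-39.5,112],-.2146))
```

```text
t 11.8 pos [498.34 -42.93  73.49] psi -0.285 F [-1.68 -1.48  2.03] M [-0.3962  0.383   0.0519] w 8.34 q [-0.16  0.1   1.68 -0.    1.37 -1.44] zt [ 0.0022 -0.0018 -1.    ]
[ 1.18858996 -1.89510108 -2.0323887 ]
(array([-103.9,   33.9,  -38.3]), array([-0.001,  0.003, -0.07 ]))
```

Emit:
carry_out --targets '[[[0, 0, 0], [0, 0, 0], 35], [[0, 0, 0], [0, 0, 0], 35], [[0, 0, -38], [0, 0, 0], 35], [[-35, 11, -38], [0, 0, -0.03], 35], [[-85, 28, -38], [0, 0, -0.06], 35], [[-104, 34, -38], [0, 0.003, -0.07], 35], [[-104, 34, -38], [0, 0.003, -0.07], 35], [[-104, 34, -38], [0, 0.003, -0.07], 35]]'

```text
clock: 12.8
tcp_pos: [607.0, -39.5, 111.6]
tool_rot: [0.107, 0.994, -0.001, -0.001]
contact_force: [-0.7, -0.2, -0.6]
gripper_width: 35.2
```

Run:
```python
from pl import *
q,r,p=st()
print(rel(q,r,[607.5,-39.5,72.2],-.2146))
from h import *
n="side"
im=env.snapshot(n)[:,:,::-1]; cv2.imwrite(f"pics/{n}4.png",im); o=OFF[n]
cv2.imwrite(f"pics/{n}4c.png",cv2.resize(im[o[1]-30:o[1]+120,o[0]-30:o[0]+150],None,fx=4,fy=4,interpolation=cv2.INTER_CUBIC))
```

```text
t 12.8 pos [607.   -39.48 111.57] psi -0.215 F [-0.72 -0.16 -0.6 ] M [-0.0151 -0.0038 -0.0073] w 35.19 q [-0.13  0.35  1.3  -0.    1.49 -1.48] zt [-0.0013 -0.001  -1.    ]
(array([-0.5,  0.1, 39.4]), array([-0.001, -0.001, -0.   ]))
```

View pics/side4c.png

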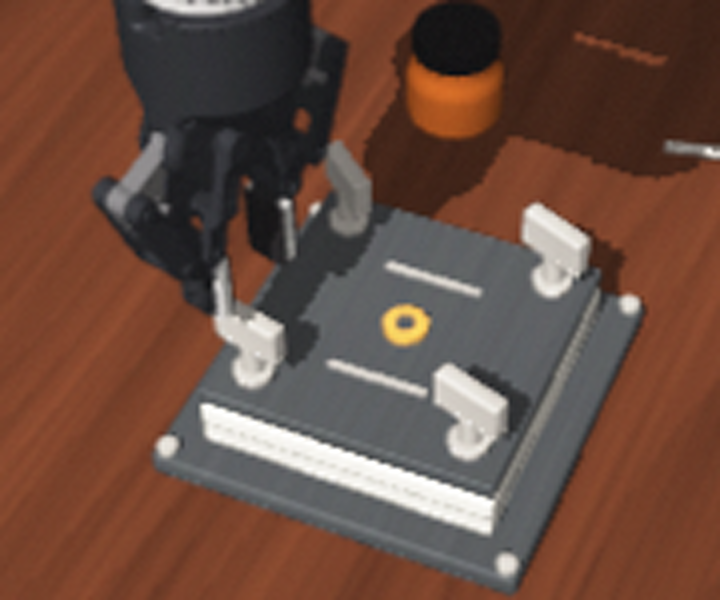

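All four bars have turned, with 2 at (350,185) and 4 at (470,400). The cover looks level and the gripper is over screw 1 at (250,340).

Emit:
carry_out --targets '[[[-0.3, 0.1, 39.4], [0, 0, 0], 35], [[-0.3, 0.1, 39.4], [0, 0, 0], 35], [[-0.3, 0.1, 39.4], [0, 0, 0], 18], [[-0.3, 0.1, 39.4], [0, 0, 0], 8], [[-0.3, 0.1, 39.4], [0, 0, 0], 5], [[-0.3, 0.1, 39.4], [0, 0, 0], 5]]' --squeeze 30

```text
clock: 13.6
tcp_pos: [608.0, -39.7, 74.5]
tool_rot: [0.107, 0.994, -0.001, 0.001]
contact_force: [-0.8, 0.2, 7.0]
gripper_width: 9.4
```

```bash
cat > rd.py <<'E'
from pl import *
q=env.get_state(); r=R.from_quat(q["tool_rot"]); M=r.as_matrix(); psi=np.arctan2(M[1,1],M[0,1])-np.pi/2
if psi<-2.5: psi+=np.pi
print("t",round(q["clock"],2),"pos",q["tcp_pos"].round(2),"psi",psi.round(4),"Ft",r.inv().apply(q["contact_force"]).round(1),"Mz",q["torque"][2].round(4),"e6",q["effort"][5].round(4),"dq6",q["dq"][5].round(3),"w",round(q["gripper_width"],2))
E
python3 rd.py
```

```text
t 13.6 pos [607.97 -39.68  74.49] psi -0.2149 Ft [ 0.8  0.1 -7. ] Mz 0.167 e6 0.1384 dq6 -0.001 w 9.38
```

Emit:
carry_out --targets '[[[0, 0, 0.5], [0, 0, 0], 5], [[0, 0, 0.5], [0, 0, 0], 5], [[0, 0, 0.8], [0, 0, 0.06], 5], [[0, 0, 1.1], [0, 0, 0.12], 5]]' --squeeze 70

```text
clock: 14.1
tcp_pos: [608.0, -39.9, 74.1]
tool_rot: [0.167, 0.986, -0.001, 0.001]
contact_force: [-5.0, -0.6, 7.4]
gripper_width: 8.1
```

```bash
python3 rd.py
```

```text
t 14.1 pos [607.97 -39.89  74.14] psi -0.3365 Ft [ 4.5 -2.3 -7.4] Mz 0.256 e6 -0.3328 dq6 0.477 w 8.08
```

Emit:
carry_out --targets '[[[0, 0, 0.3], [0, 0, 0.06], 5]]'

```text
clock: 14.22
tcp_pos: [607.9, -40.0, 74.0]
tool_rot: [0.198, 0.98, -0.001, 0.001]
contact_force: [-2.2, -0.6, 0.1]
gripper_width: 7.7
```

```bash
python3 rd.py
```

```text
t 14.22 pos [607.87 -40.03  74.01] psi -0.3982 Ft [ 1.8 -1.4 -0.1] Mz 0.2705 e6 -0.3222 dq6 0.49 w 7.67
```

Emit:
carry_out --targets '[[[0, 0, 0.3], [0, 0, 0.06], 5]]'

```text
clock: 14.35
tcp_pos: [607.8, -40.1, 73.7]
tool_rot: [0.228, 0.974, -0.001, 0.001]
contact_force: [-2.9, -1.1, 2.4]
gripper_width: 8.3
```

```bash
python3 rd.py
```

```text
t 14.35 pos [607.8  -40.15  73.73] psi -0.4599 Ft [ 2.2 -2.3 -2.4] Mz 0.2996 e6 -0.3171 dq6 0.489 w 8.27
```

Emit:
carry_out --targets '[[[0, 0, 0.3], [0, 0, 0.06], 5]]'

```text
clock: 14.48
tcp_pos: [607.7, -40.3, 73.5]
tool_rot: [0.258, 0.966, -0.001, 0.001]
contact_force: [-1.8, -0.9, 2.1]
gripper_width: 8.4
```

```bash
python3 rd.py
```

```text
t 14.47 pos [607.75 -40.27  73.47] psi -0.5216 Ft [ 1.1 -1.7 -2.1] Mz 0.3182 e6 -0.3172 dq6 0.489 w 8.44
```

Emit:
carry_out --targets '[[[0, 0, 0.3], [0, 0, 0.06], 5]]'

```text
clock: 14.6
tcp_pos: [607.7, -40.4, 73.3]
tool_rot: [0.287, 0.958, -0.002, 0.001]
contact_force: [-2.8, -0.3, 3.4]
gripper_width: 7.9
```

```bash
python3 rd.py
```

```text
t 14.6 pos [607.67 -40.39  73.25] psi -0.5831 Ft [ 2.2 -1.8 -3.4] Mz 0.3268 e6 -0.3132 dq6 0.488 w 7.89
```

Emit:
carry_out --targets '[[[0, 0, 0.3], [0, 0, 0.06], 5]]'

```text
clock: 14.72
tcp_pos: [607.6, -40.5, 73.0]
tool_rot: [0.317, 0.948, -0.002, 0.001]
contact_force: [-2.7, -0.8, 2.5]
gripper_width: 8.2
```

```bash
python3 rd.py
```

```text
t 14.72 pos [607.6  -40.5   72.99] psi -0.6448 Ft [ 1.6 -2.3 -2.5] Mz 0.423 e6 -0.2887 dq6 0.489 w 8.15
```

Emit:
carry_out --targets '[[[0, 0, 0.3], [0, 0, 0.06], 5]]'

```text
clock: 14.85
tcp_pos: [607.5, -40.6, 72.8]
tool_rot: [0.346, 0.938, -0.002, 0.001]
contact_force: [-2.4, -0.6, 2.7]
gripper_width: 8.0
```

```bash
python3 rd.py
```

```text
t 14.85 pos [607.53 -40.6   72.79] psi -0.7064 Ft [ 1.5 -2.  -2.7] Mz 0.3947 e6 -0.2564 dq6 0.488 w 8.03
```

Emit:
carry_out --targets '[[[0, 0, 0.2], [0, 0, 0.06], 5]]'

```text
clock: 14.98
tcp_pos: [607.4, -40.7, 72.6]
tool_rot: [0.375, 0.927, -0.002, 0.001]
contact_force: [-2.5, 0.1, 2.0]
gripper_width: 8.2
```

```bash
python3 rd.py
```

```text
t 14.97 pos [607.43 -40.71  72.59] psi -0.7679 Ft [ 1.9 -1.7 -2. ] Mz 0.429 e6 -0.2182 dq6 0.489 w 8.18
```

Emit:
carry_out --targets '[[[0, 0, 0.1], [0, 0, 0.025], 5], [[0, 0, 0.1], [0, 0, 0.025], 5]]'

```text
clock: 15.22
tcp_pos: [607.4, -40.7, 72.5]
tool_rot: [0.386, 0.923, -0.002, 0.001]
contact_force: [-3.2, -0.4, 1.4]
gripper_width: 7.9
```

```bash
python3 rd.py
python3 - <<'E'
from pl import *
q,r,p=st()
print(rel(q,r,[500.8,-152.6,112],-.3677))
E
```

```text
t 15.22 pos [607.43 -40.74  72.54] psi -0.7922 Ft [ 1.9 -2.6 -1.4] Mz 0.3098 e6 0.4685 dq6 -0.01 w 7.9
t 15.22 pos [607.43 -40.74  72.54] psi -0.7922 F [-3.19 -0.44  1.45] M [-0.104   0.4733  0.3098] w 7.9 q [-0.13  0.39  1.34 -0.    1.42 -0.9 ] zt [ 1.0e-04 -4.5e-03 -1.0e+00]
(array([  -4.9, -154.6,  -39. ]), array([-0.004,  0.003, -0.425]))
```

Emit:
carry_out --targets '[[[0, 0, 0], [0, 0, 0], 35], [[0, 0, 0], [0, 0, 0], 35], [[0, 0, -39], [0, 0, 0], 35], [[-2, -50, -39], [0, 0, -0.14], 35], [[-4, -105, -39], [0, 0, -0.28], 35], [[-5, -154.6, -39], [-0.004, 0.003, -0.425], 35], [[-5, -154.6, -39], [-0.004, 0.003, -0.425], 35], [[-5, -154.6, -39], [-0.004, 0.003, -0.425], 35]]'

```text
clock: 16.23
tcp_pos: [501.3, -152.5, 112.3]
tool_rot: [0.183, 0.983, 0.0, 0.0]
contact_force: [0.5, 0.5, -0.7]
gripper_width: 35.4
```

Run:
```python
from pl import *
q,r,p=st()
print(rel(q,r,[500.8,-152.6,72.2],-.3677))
```

```text
t 16.23 pos [ 501.33 -152.55  112.29] psi -0.3686 F [ 0.5   0.48 -0.65] M [-0.0133 -0.0486 -0.0023] w 35.42 q [-0.37  0.12  1.57  0.    1.45 -1.57] zt [ 7.e-04  6.e-04 -1.e+00]
(array([ 0.5, -0.3, 40.1]), array([ 0.001,  0.   , -0.001]))
```

Emit:
carry_out --targets '[[[0.3, -0.2, 40], [0, 0, 0], 35], [[0.3, -0.2, 40], [0, 0, 0], 35], [[0.3, -0.2, 40], [0, 0, 0], 18], [[0.3, -0.2, 40], [0, 0, 0], 8], [[0.3, -0.2, 40], [0, 0, 0], 5], [[0.3, -0.2, 40], [0, 0, 0], 5]]' --squeeze 30

```text
clock: 16.98
tcp_pos: [501.9, -153.1, 74.0]
tool_rot: [0.183, 0.983, -0.0, 0.002]
contact_force: [-1.2, -2.7, 6.4]
gripper_width: 9.2
```

```bash
python3 rd.py
```

```text
t 16.98 pos [ 501.89 -153.12   73.96] psi -0.3688 Ft [ 0.1 -3.  -6.4] Mz 0.1126 e6 0.0798 dq6 0.001 w 9.18
```

Emit:
carry_out --targets '[[[0, 0, 0.3], [0, 0, 0], 5], [[0, 0, 0.3], [0, 0, 0], 5], [[0, 0, 0.6], [0, 0, 0.06], 5], [[0, 0, 0.9], [0, 0, 0.12], 5]]' --squeeze 70

```text
clock: 17.48
tcp_pos: [501.8, -153.5, 73.6]
tool_rot: [0.243, 0.97, -0.0, 0.002]
contact_force: [-4.9, -2.2, 7.2]
gripper_width: 8.0
```

```bash
python3 rd.py
```

```text
t 17.48 pos [ 501.84 -153.46   73.62] psi -0.4903 Ft [ 3.3 -4.3 -7.3] Mz 0.3241 e6 -0.3147 dq6 0.476 w 8.01
```

Emit:
carry_out --targets '[[[0, 0, 0.3], [0, 0, 0.06], 5]]'

```text
clock: 17.6
tcp_pos: [501.7, -153.7, 73.4]
tool_rot: [0.273, 0.962, -0.001, 0.002]
contact_force: [-1.8, -1.8, 0.8]
gripper_width: 8.2
```

```bash
python3 rd.py
```

```text
t 17.6 pos [ 501.7  -153.65   73.45] psi -0.552 Ft [ 0.5 -2.5 -0.8] Mz 0.3784 e6 -0.3147 dq6 0.489 w 8.17
```

Emit:
carry_out --targets '[[[0, 0, 0.3], [0, 0, 0.06], 5]]'

```text
clock: 17.73
tcp_pos: [501.6, -153.8, 73.2]
tool_rot: [0.302, 0.953, -0.001, 0.002]
contact_force: [-1.7, -2.3, 1.9]
gripper_width: 7.9
```

```bash
python3 rd.py
```

```text
t 17.73 pos [ 501.57 -153.81   73.18] psi -0.6136 Ft [ 0.  -2.8 -1.9] Mz 0.3932 e6 -0.3114 dq6 0.489 w 7.89
```

Emit:
carry_out --targets '[[[0, 0, 0.3], [0, 0, 0.06], 5]]'

```text
clock: 17.85
tcp_pos: [501.5, -154.0, 72.9]
tool_rot: [0.331, 0.944, -0.001, 0.002]
contact_force: [-2.0, -1.8, 2.1]
gripper_width: 8.4
```

```bash
python3 rd.py
```

```text
t 17.85 pos [ 501.48 -153.97   72.95] psi -0.6752 Ft [ 0.4 -2.7 -2.1] Mz 0.327 e6 -0.3099 dq6 0.489 w 8.44
```

Emit:
carry_out --targets '[[[0, 0, 0.3], [0, 0, 0.06], 5]]'

```text
clock: 17.98
tcp_pos: [501.4, -154.2, 72.7]
tool_rot: [0.36, 0.933, -0.001, 0.002]
contact_force: [-2.6, -2.1, 2.9]
gripper_width: 8.4
```

```bash
python3 rd.py
```

```text
t 17.98 pos [ 501.37 -154.17   72.71] psi -0.7368 Ft [ 0.5 -3.3 -2.9] Mz 0.3633 e6 -0.2988 dq6 0.488 w 8.37
```

Emit:
carry_out --targets '[[[0, 0, 0.3], [0, 0, 0.06], 5]]'

```text
clock: 18.1
tcp_pos: [501.2, -154.3, 72.5]
tool_rot: [0.389, 0.921, -0.001, 0.002]
contact_force: [-3.3, -1.6, 2.8]
gripper_width: 8.1
```

```bash
python3 rd.py
```

```text
t 18.1 pos [ 501.24 -154.3    72.48] psi -0.7984 Ft [ 1.1 -3.5 -2.8] Mz 0.3677 e6 -0.2811 dq6 0.486 w 8.09
```

Emit:
carry_out --targets '[[[0, 0, 0.3], [0, 0, 0.06], 5]]'

```text
clock: 18.23
tcp_pos: [501.1, -154.5, 72.3]
tool_rot: [0.417, 0.909, -0.002, 0.002]
contact_force: [-2.3, -1.5, 2.8]
gripper_width: 8.5
```

```bash
python3 rd.py
```

```text
t 18.23 pos [ 501.09 -154.46   72.26] psi -0.8599 Ft [ 0.4 -2.7 -2.8] Mz 0.422 e6 -0.2528 dq6 0.489 w 8.47
```

Emit:
carry_out --targets '[[[0, 0, 0.0], [0, 0, 0.01], 5]]'

```text
clock: 18.35
tcp_pos: [501.1, -154.5, 72.2]
tool_rot: [0.421, 0.907, -0.002, 0.002]
contact_force: [-1.6, -1.3, 1.7]
gripper_width: 8.4
```

```bash
python3 rd.py
```

```text
t 18.35 pos [ 501.05 -154.47   72.23] psi -0.8697 Ft [-0.  -2.  -1.7] Mz 0.3629 e6 0.5223 dq6 0.07 w 8.4
```

Emit:
carry_out --targets '[[[0, 0, 0.1], [0, 0, 0.01], 5]]'

```text
clock: 18.48
tcp_pos: [501.0, -154.5, 72.2]
tool_rot: [0.425, 0.905, -0.002, 0.002]
contact_force: [-2.7, -1.0, 3.9]
gripper_width: 8.0
```

```bash
python3 rd.py
```

```text
t 18.48 pos [ 501.02 -154.5    72.16] psi -0.879 Ft [ 0.9 -2.7 -3.9] Mz 0.3838 e6 0.3033 dq6 0.079 w 8.02
```

Emit:
carry_out --targets '[[[0, 0, 0.0], [0, 0, 0.01], 5]]'

```text
clock: 18.6
tcp_pos: [501.0, -154.5, 72.2]
tool_rot: [0.43, 0.903, -0.002, 0.002]
contact_force: [-2.1, -1.3, 2.3]
gripper_width: 8.0
```

```bash
python3 rd.py
```

```text
t 18.6 pos [ 501.04 -154.53   72.19] psi -0.8889 Ft [ 0.3 -2.5 -2.3] Mz 0.3416 e6 0.2922 dq6 0.079 w 7.97
```

Emit:
carry_out --targets '[[[0, 0, 0.2], [0, 0, 0.03], 5]]'

```text
clock: 18.73
tcp_pos: [500.9, -154.6, 72.0]
tool_rot: [0.444, 0.896, -0.002, 0.002]
contact_force: [-3.3, -1.1, 3.3]
gripper_width: 8.2
```

```bash
python3 rd.py
```

```text
t 18.73 pos [ 500.94 -154.6    72.03] psi -0.9201 Ft [ 1.1 -3.3 -3.3] Mz 0.4254 e6 -0.0181 dq6 0.249 w 8.24
```

Emit:
carry_out --targets '[[[0, 0, 0.1], [0, 0, 0.03], 5]]'

```text
clock: 18.85
tcp_pos: [500.9, -154.7, 71.9]
tool_rot: [0.458, 0.889, -0.002, 0.001]
contact_force: [-3.5, -1.8, 2.8]
gripper_width: 8.3
```

```bash
python3 rd.py
```

```text
t 18.85 pos [ 500.87 -154.68   71.95] psi -0.9522 Ft [ 0.5 -3.9 -2.8] Mz 0.3969 e6 0.0943 dq6 0.25 w 8.28
```

Emit:
carry_out --targets '[[[0, 0, 0.1], [0, 0, 0.03], 5]]'

```text
clock: 18.98
tcp_pos: [500.8, -154.7, 71.8]
tool_rot: [0.472, 0.881, -0.002, 0.001]
contact_force: [-3.2, -1.8, 3.0]
gripper_width: 8.1
```

```bash
python3 rd.py
```

```text
t 18.98 pos [ 500.8  -154.71   71.84] psi -0.9842 Ft [ 0.2 -3.7 -3. ] Mz 0.4708 e6 0.1215 dq6 0.254 w 8.07
```

Emit:
carry_out --targets '[[[0, 0, 0], [0, 0, 0.01], 5]]'

```text
clock: 19.1
tcp_pos: [500.8, -154.7, 71.8]
tool_rot: [0.477, 0.879, -0.002, 0.001]
contact_force: [-3.1, -1.9, 3.0]
gripper_width: 8.7
```

```bash
python3 rd.py;  python3 - <<'E'
from pl import *
q,r,p=st()
print(rel(q,r,[608,-149.8,112],-.683))
E
```

```text
t 19.1 pos [ 500.78 -154.74   71.81] psi -0.9954 Ft [ 0.1 -3.6 -3. ] Mz 0.4198 e6 0.4351 dq6 0.082 w 8.68
t 19.1 pos [ 500.78 -154.74   71.81] psi -0.9954 F [-3.09 -1.9   2.97] M [-0.239   0.4129  0.4198] w 8.68 q [-0.37  0.16  1.61 -0.    1.37 -0.94] zt [ 7.0e-04 -4.9e-03 -1.0e+00]
(array([-54.4,  92.6, -40.1]), array([-0.003,  0.004, -0.312]))
```

```bash
python3 - <<'E'
from pl import *
q,r,p=st()
print(rel(q,r,[609,-149.1,112],-.683))
E
```

```text
t 19.1 pos [ 500.78 -154.74   71.81] psi -0.9954 F [-3.09 -1.9   2.97] M [-0.239   0.4129  0.4198] w 8.68 q [-0.37  0.16  1.61 -0.    1.37 -0.94] zt [ 7.0e-04 -4.9e-03 -1.0e+00]
(array([-54.3,  93.8, -40.1]), array([-0.003,  0.004, -0.312]))
```

Emit:
carry_out --targets '[[[0, 0, 0], [0, 0, 0], 35], [[0, 0, 0], [0, 0, 0], 35], [[0, 0, -40], [0, 0, 0], 35], [[-22, 37, -40], [0, 0, -0.1], 35], [[-45, 77, -40], [0, 0, -0.2], 35], [[-54.3, 93.8, -40], [-0.003, 0.004, -0.312], 35], [[-54.3, 93.8, -40], [-0.003, 0.004, -0.312], 35], [[-54.3, 93.8, -40], [-0.003, 0.004, -0.312], 35]]'

```text
clock: 20.1
tcp_pos: [608.4, -149.0, 111.6]
tool_rot: [0.336, 0.942, 0.0, -0.0]
contact_force: [0.9, 0.1, 0.9]
gripper_width: 35.4
```

Run:
```python
from pl import *
q,r,p=st()
print(rel(q,r,[609,-149.1,72.2],-.683))
from h import *
n="side"
im=env.snapshot(n)[:,:,::-1]; cv2.imwrite(f"pics/{n}5.png",im); o=OFF[n]
cv2.imwrite(f"pics/{n}5c.png",cv2.resize(im[o[1]-30:o[1]+120,o[0]-30:o[0]+150],None,fx=4,fy=4,interpolation=cv2.INTER_CUBIC))
```

```text
t 20.1 pos [ 608.37 -148.99  111.56] psi -0.6854 F [0.94 0.13 0.87] M [-0.0207 -0.013   0.0321] w 35.39 q [-0.3   0.4   1.24  0.    1.5  -1.18] zt [-5.e-04  3.e-04 -1.e+00]
(array([-0.6,  0.3, 39.4]), array([-0.   , -0.001, -0.002]))
```

View pics/side5c.png

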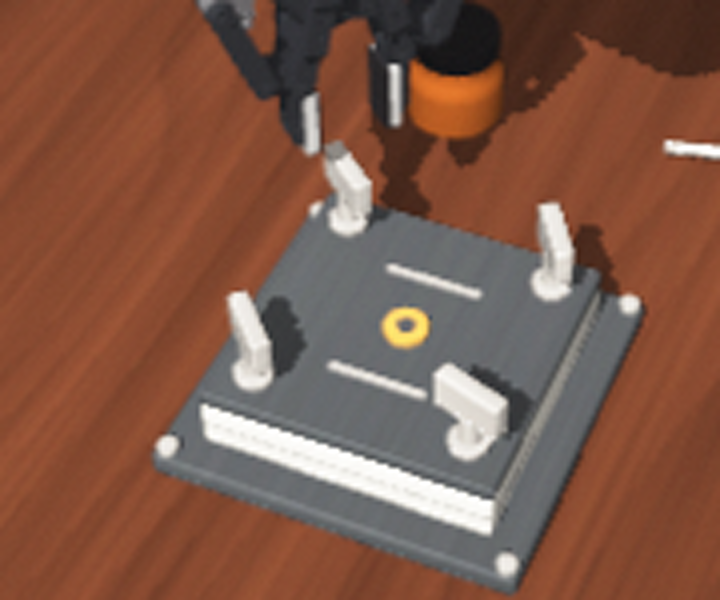

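Screws 1 (250,330) and 3 (555,245) stand turned far round, and the gripper is over screw 2 (345,185). The scene is otherwise undisturbed.

Emit:
carry_out --targets '[[[-0.3, 0.2, 39.4], [0, 0, 0], 35], [[-0.3, 0.2, 39.4], [0, 0, 0], 35], [[-0.3, 0.2, 39.4], [0, 0, 0], 18], [[-0.3, 0.2, 39.4], [0, 0, 0], 8], [[-0.3, 0.2, 39.4], [0, 0, 0], 5], [[-0.3, 0.2, 39.4], [0, 0, 0], 5]]' --squeeze 30

```text
clock: 20.9
tcp_pos: [609.3, -149.6, 74.5]
tool_rot: [0.336, 0.942, -0.0, 0.001]
contact_force: [-3.6, -1.2, 6.5]
gripper_width: 9.3
```

```bash
python3 rd.py
```

```text
t 20.9 pos [ 609.31 -149.57   74.5 ] psi -0.6852 Ft [ 2.  -3.2 -6.5] Mz 0.225 e6 0.1948 dq6 -0.003 w 9.25
```

Emit:
carry_out --targets '[[[0, 0, 0.3], [0, 0, 0], 5], [[0, 0, 0.3], [0, 0, 0], 5], [[0, 0, 0.6], [0, 0, 0.06], 5], [[0, 0, 0.9], [0, 0, 0.12], 5]]' --squeeze 70

```text
clock: 21.4
tcp_pos: [609.3, -149.7, 74.2]
tool_rot: [0.393, 0.92, -0.0, 0.001]
contact_force: [-3.7, 0.9, 4.7]
gripper_width: 8.2
```

```bash
python3 rd.py
```

```text
t 21.4 pos [ 609.26 -149.68   74.19] psi -0.807 Ft [ 3.2 -2.  -4.7] Mz 0.2619 e6 -0.355 dq6 0.476 w 8.21
```

Emit:
carry_out --targets '[[[0, 0, 0.3], [0, 0, 0.06], 5]]'

```text
clock: 21.52
tcp_pos: [609.2, -149.7, 74.0]
tool_rot: [0.421, 0.907, -0.0, 0.001]
contact_force: [-1.9, -0.4, 1.0]
gripper_width: 8.0
```

```bash
python3 rd.py
```

```text
t 21.52 pos [ 609.17 -149.68   74.  ] psi -0.8688 Ft [ 0.9 -1.7 -1. ] Mz 0.2755 e6 -0.3582 dq6 0.491 w 8.04
```

Emit:
carry_out --targets '[[[0, 0, 0.3], [0, 0, 0.06], 5]]'

```text
clock: 21.65
tcp_pos: [609.2, -149.7, 73.7]
tool_rot: [0.449, 0.894, -0.0, 0.001]
contact_force: [-2.5, -0.2, 0.6]
gripper_width: 7.9
```

```bash
python3 rd.py
```

```text
t 21.65 pos [ 609.16 -149.71   73.74] psi -0.9306 Ft [ 1.3 -2.1 -0.6] Mz 0.2953 e6 -0.3555 dq6 0.492 w 7.94
```

Emit:
carry_out --targets '[[[0, 0, 0.3], [0, 0, 0.06], 5]]'

```text
clock: 21.78
tcp_pos: [609.1, -149.7, 73.5]
tool_rot: [0.476, 0.879, -0.0, 0.001]
contact_force: [-2.4, -0.1, 2.0]
gripper_width: 8.3
```

```bash
python3 rd.py
```

```text
t 21.77 pos [ 609.12 -149.72   73.48] psi -0.9923 Ft [ 1.3 -2.1 -2. ] Mz 0.2335 e6 -0.3562 dq6 0.49 w 8.32
```

Emit:
carry_out --targets '[[[0, 0, 0.3], [0, 0, 0.06], 5]]'

```text
clock: 21.9
tcp_pos: [609.1, -149.8, 73.3]
tool_rot: [0.503, 0.864, -0.0, 0.001]
contact_force: [-2.7, -0.2, 1.8]
gripper_width: 7.9
```

```bash
python3 rd.py
```

```text
t 21.9 pos [ 609.1  -149.79   73.29] psi -1.0541 Ft [ 1.2 -2.4 -1.8] Mz 0.3076 e6 -0.3294 dq6 0.49 w 7.92
```

Emit:
carry_out --targets '[[[0, 0, 0.3], [0, 0, 0.06], 5]]'

```text
clock: 22.02
tcp_pos: [609.1, -149.8, 73.1]
tool_rot: [0.529, 0.848, -0.0, 0.001]
contact_force: [-2.3, 0.3, 1.9]
gripper_width: 8.4
```

```bash
python3 rd.py
```

```text
t 22.02 pos [ 609.07 -149.79   73.1 ] psi -1.1158 Ft [ 1.3 -1.9 -1.9] Mz 0.2989 e6 -0.2849 dq6 0.492 w 8.43
```

Emit:
carry_out --targets '[[[0, 0, 0.3], [0, 0, 0.06], 5]]'

```text
clock: 22.15
tcp_pos: [609.0, -149.8, 72.9]
tool_rot: [0.555, 0.832, -0.001, 0.001]
contact_force: [-3.0, -0.9, 2.5]
gripper_width: 7.8
```

```bash
python3 rd.py
```

```text
t 22.15 pos [ 609.03 -149.84   72.86] psi -1.1774 Ft [ 0.3 -3.1 -2.5] Mz 0.4316 e6 -0.2423 dq6 0.487 w 7.83
```

Emit:
carry_out --targets '[[[0, 0, 0.0], [0, 0, 0.01], 5]]'

```text
clock: 22.28
tcp_pos: [609.0, -149.8, 72.8]
tool_rot: [0.559, 0.829, -0.001, 0.001]
contact_force: [-2.0, -0.6, 0.5]
gripper_width: 8.0
```

```bash
python3 rd.py
python3 - <<'E'
from pl import *
q,r,p=st()
print(rel(q,r,[496.4,-42.2,112],-.285))
E
```

```text
t 22.27 pos [ 609.01 -149.85   72.83] psi -1.1872 Ft [ 0.2 -2.1 -0.5] Mz 0.3534 e6 0.5364 dq6 0.072 w 8.02
t 22.27 pos [ 609.01 -149.85   72.83] psi -1.1872 F [-1.99 -0.59  0.53] M [-0.0531  0.2834  0.3534] w 8.02 q [-0.3   0.43  1.27 -0.    1.43 -0.68] zt [ 0.0011 -0.0023 -1.    ]
(array([141.9, -64.1, -39.5]), array([-0.001,  0.002, -0.902]))
```

Emit:
carry_out --targets '[[[0, 0, 0], [0, 0, 0], 35], [[0, 0, 0], [0, 0, 0], 35], [[0, 0, -40], [0, 0, 0], 35], [[40, -18, -40], [0, 0, -0.18], 35], [[90, -41, -40], [0, 0, -0.36], 35], [[130, -59, -40], [0, 0, -0.54], 35], [[142, -64, -40], [0, 0, -0.72], 35], [[142, -64, -40], [-0.001, 0.002, -0.902], 35], [[142, -64, -40], [-0.001, 0.002, -0.902], 35], [[142, -64, -40], [-0.001, 0.002, -0.902], 35]]'

```text
clock: 23.52
tcp_pos: [496.6, -42.1, 112.5]
tool_rot: [0.144, 0.99, -0.0, 0.0]
contact_force: [0.3, 0.8, 0.5]
gripper_width: 35.2
```

Run:
```python
from pl import *
q,r,p=st()
print(rel(q,r,[496.4,-42.2,72.2],-.285))
```

```text
t 23.52 pos [496.63 -42.13 112.53] psi -0.2888 F [0.29 0.84 0.53] M [ 0.0434 -0.0147 -0.0236] w 35.17 q [-0.16  0.05  1.64 -0.    1.45 -1.44] zt [ 6.e-04 -3.e-04 -1.e+00]
(array([ 0.2, -0.1, 40.3]), array([-0.   ,  0.001, -0.004]))
```

Emit:
carry_out --targets '[[[0.2, -0.1, 40.3], [0, 0, -0.01], 35], [[0.2, -0.1, 40.3], [0, 0, -0.01], 35], [[0.2, -0.1, 40.3], [0, 0, -0.01], 18], [[0.2, -0.1, 40.3], [0, 0, -0.01], 8], [[0.2, -0.1, 40.3], [0, 0, -0.01], 5], [[0.2, -0.1, 40.3], [0, 0, -0.01], 5]]' --squeeze 30

```text
clock: 24.28
tcp_pos: [497.4, -42.5, 73.9]
tool_rot: [0.139, 0.99, -0.0, 0.002]
contact_force: [-1.1, -1.7, 6.8]
gripper_width: 9.5
```

```bash
python3 rd.py
```

```text
t 24.27 pos [497.35 -42.52  73.9 ] psi -0.2791 Ft [ 0.6 -2.  -6.8] Mz 0.0126 e6 -0.0018 dq6 -0.001 w 9.5
```

Emit:
carry_out --targets '[[[0, 0, 0.3], [0, 0, 0], 5], [[0, 0, 0.3], [0, 0, 0], 5], [[0, 0, 0.6], [0, 0, 0.06], 5], [[0, 0, 0.9], [0, 0, 0.12], 5]]' --squeeze 70

```text
clock: 24.78
tcp_pos: [497.4, -42.7, 73.6]
tool_rot: [0.199, 0.98, -0.0, 0.002]
contact_force: [-3.4, -0.9, 6.1]
gripper_width: 7.7
```

```bash
python3 rd.py
```

```text
t 24.77 pos [497.36 -42.66  73.57] psi -0.4005 Ft [ 2.8 -2.2 -6.1] Mz 0.2819 e6 -0.3596 dq6 0.477 w 7.69
```

Emit:
carry_out --targets '[[[0, 0, 0.3], [0, 0, 0.06], 5]]'

```text
clock: 24.9
tcp_pos: [497.3, -42.8, 73.4]
tool_rot: [0.229, 0.973, -0.001, 0.002]
contact_force: [-1.7, -0.4, 1.2]
gripper_width: 8.4
```

```bash
python3 rd.py
```

```text
t 24.9 pos [497.26 -42.76  73.4 ] psi -0.462 Ft [ 1.3 -1.1 -1.2] Mz 0.2657 e6 -0.3559 dq6 0.488 w 8.42
```

Emit:
carry_out --targets '[[[0, 0, 0.3], [0, 0, 0.06], 5]]'

```text
clock: 25.02
tcp_pos: [497.2, -42.9, 73.1]
tool_rot: [0.259, 0.966, -0.001, 0.002]
contact_force: [-1.7, -1.8, 2.2]
gripper_width: 8.4
```

```bash
python3 rd.py
```

```text
t 25.02 pos [497.21 -42.85  73.14] psi -0.5236 Ft [ 0.5 -2.4 -2.2] Mz 0.363 e6 -0.3543 dq6 0.489 w 8.44
```

Emit:
carry_out --targets '[[[0, 0, 0.3], [0, 0, 0.06], 5]]'

```text
clock: 25.15
tcp_pos: [497.2, -42.9, 72.9]
tool_rot: [0.288, 0.958, -0.001, 0.002]
contact_force: [-1.8, -0.6, 2.3]
gripper_width: 7.9
```

```bash
python3 rd.py
```

```text
t 25.15 pos [497.18 -42.93  72.9 ] psi -0.5851 Ft [ 1.2 -1.5 -2.3] Mz 0.3352 e6 -0.3558 dq6 0.49 w 7.94
```

Emit:
carry_out --targets '[[[0, 0, 0.3], [0, 0, 0.06], 5]]'

```text
clock: 25.28
tcp_pos: [497.1, -43.0, 72.6]
tool_rot: [0.318, 0.948, -0.001, 0.002]
contact_force: [-2.1, -1.1, 3.2]
gripper_width: 8.5
```

```bash
python3 rd.py
```

```text
t 25.27 pos [497.13 -43.01  72.65] psi -0.6466 Ft [ 1.  -2.2 -3.2] Mz 0.2823 e6 -0.356 dq6 0.49 w 8.47
```

Emit:
carry_out --targets '[[[0, 0, 0.3], [0, 0, 0.06], 5]]'

```text
clock: 25.4
tcp_pos: [497.1, -43.1, 72.4]
tool_rot: [0.347, 0.938, -0.001, 0.002]
contact_force: [-3.0, -0.2, 2.0]
gripper_width: 8.5
```

```bash
python3 rd.py
```

```text
t 25.4 pos [497.06 -43.11  72.42] psi -0.7082 Ft [ 2.1 -2.1 -2. ] Mz 0.3434 e6 -0.3379 dq6 0.489 w 8.51
```

Emit:
carry_out --targets '[[[0, 0, 0.3], [0, 0, 0.06], 5]]'

```text
clock: 25.52
tcp_pos: [497.0, -43.2, 72.2]
tool_rot: [0.375, 0.927, -0.001, 0.002]
contact_force: [-1.9, -0.9, 2.7]
gripper_width: 8.2
```

```bash
python3 rd.py
```

```text
t 25.52 pos [497.01 -43.19  72.22] psi -0.7695 Ft [ 0.7 -2.  -2.7] Mz 0.3466 e6 -0.297 dq6 0.488 w 8.2
```

Emit:
carry_out --targets '[[[0, 0, 0.3], [0, 0, 0.06], 5]]'

```text
clock: 25.65
tcp_pos: [497.0, -43.2, 72.0]
tool_rot: [0.404, 0.915, -0.001, 0.002]
contact_force: [-2.6, -0.5, 3.3]
gripper_width: 7.9
```

```bash
python3 rd.py
```

```text
t 25.65 pos [496.95 -43.25  72.01] psi -0.8309 Ft [ 1.4 -2.2 -3.3] Mz 0.4097 e6 -0.2515 dq6 0.489 w 7.89
```

Emit:
carry_out --targets '[[[0, 0, 0.1], [0, 0, 0.025], 5], [[0, 0, 0.1], [0, 0, 0.025], 5]]'

```text
clock: 25.9
tcp_pos: [496.9, -43.3, 71.9]
tool_rot: [0.415, 0.91, -0.001, 0.002]
contact_force: [-1.6, -0.7, 2.4]
gripper_width: 8.4
```

```bash
python3 rd.py
```

```text
t 25.9 pos [496.9  -43.26  71.91] psi -0.8552 Ft [ 0.5 -1.6 -2.4] Mz 0.2976 e6 0.4435 dq6 -0.007 w 8.38
```

Run:
```python
from pl import *
q,r,p=st()
print(rel(q,r,[606,-39.3,112],-.79))
```

```text
t 25.9 pos [496.9  -43.26  71.91] psi -0.8552 F [-1.57 -0.65  2.39] M [-0.1544  0.3625  0.2976] w 8.38 q [-0.16  0.09  1.68 -0.    1.36 -0.87] zt [ 0.002  -0.0042 -1.    ]
(array([-68.8,  84.9, -39.9]), array([-0.001,  0.004, -0.065]))
```

Emit:
carry_out --targets '[[[0, 0, 0], [0, 0, 0], 35], [[0, 0, 0], [0, 0, 0], 35], [[0, 0, -40], [0, 0, 0], 35], [[-25, 31, -40], [0, 0, -0.03], 35], [[-55, 68, -40], [0, 0, -0.06], 35], [[-68.8, 84.9, -40], [0, 0.004, -0.065], 35], [[-68.8, 84.9, -40], [0, 0.004, -0.065], 35], [[-68.8, 84.9, -40], [0, 0.004, -0.065], 35]]'

```text
clock: 26.9
tcp_pos: [605.4, -39.3, 111.8]
tool_rot: [0.385, 0.923, -0.001, -0.0]
contact_force: [-0.4, 0.2, -0.0]
gripper_width: 35.1
```

Run:
```python
from pl import *
q,r,p=st()
print(rel(q,r,[606,-39.3,70.5],-.785))
from h import *
n="side"
im=env.snapshot(n)[:,:,::-1]; cv2.imwrite(f"pics/{n}6.png",im); o=OFF[n]
cv2.imwrite(f"pics/{n}6c.png",cv2.resize(im[o[1]-30:o[1]+120,o[0]-30:o[0]+150],None,fx=4,fy=4,interpolation=cv2.INTER_CUBIC))
```

```text
t 26.9 pos [605.4  -39.28 111.79] psi -0.7902 F [-0.39  0.16 -0.03] M [-0.0201  0.0216  0.0284] w 35.09 q [-0.13  0.35  1.3  -0.    1.49 -0.91] zt [-0.0015 -0.0011 -1.    ]
(array([-0.4,  0.5, 41.3]), array([-0.002, -0.   , -0.005]))
```

View pics/side6c.png

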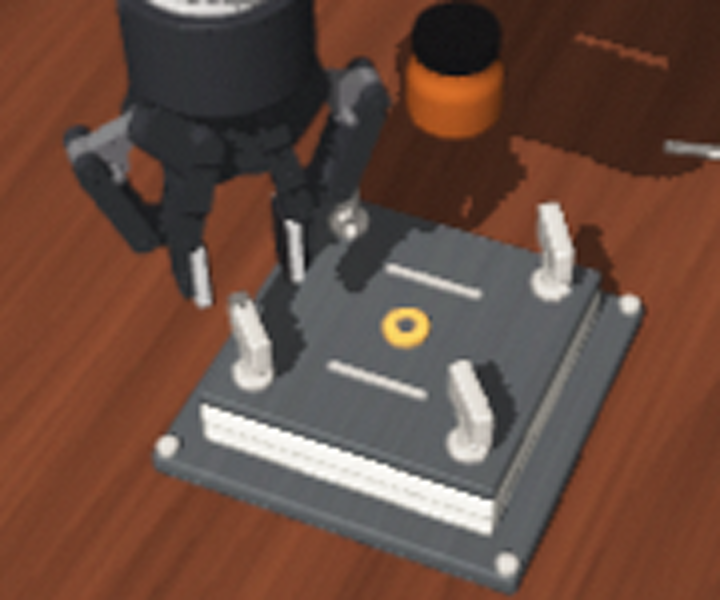

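The bars of 1, 3 and 4 have all turned (screw 2's is hidden behind the fingers), and the cover looks even along its front edge. I'll feel screw 1 again, since flattening the cover may have slackened it.

Emit:
carry_out --targets '[[[-0.4, 0.4, 41], [0, 0, -0.005], 35], [[-0.4, 0.4, 41], [0, 0, -0.005], 35], [[-0.4, 0.4, 41], [0, 0, -0.005], 18], [[-0.4, 0.4, 41], [0, 0, -0.005], 8], [[-0.4, 0.4, 41], [0, 0, -0.005], 5], [[-0.4, 0.4, 41], [0, 0, -0.005], 5]]' --squeeze 30

```text
clock: 27.7
tcp_pos: [606.5, -39.6, 73.2]
tool_rot: [0.383, 0.924, -0.001, 0.001]
contact_force: [-3.0, -1.0, 6.1]
gripper_width: 9.3
```

```bash
python3 rd.py
```

```text
t 27.7 pos [606.49 -39.62  73.22] psi -0.7852 Ft [ 1.4 -2.8 -6.1] Mz 0.1658 e6 0.1643 dq6 -0.001 w 9.26
```

Emit:
carry_out --targets '[[[0, 0, 0], [0, 0, 0], 5], [[0, 0, 0], [0, 0, 0], 5]]' --squeeze 70

```text
clock: 27.95
tcp_pos: [606.4, -39.7, 73.4]
tool_rot: [0.383, 0.924, -0.001, 0.001]
contact_force: [-2.1, -1.0, -0.3]
gripper_width: 7.8
```

```bash
python3 rd.py
```

```text
t 27.95 pos [606.4  -39.72  73.41] psi -0.7851 Ft [ 0.8 -2.1  0.3] Mz 0.2149 e6 0.1756 dq6 0.001 w 7.8
```

Emit:
carry_out --targets '[[[0, 0, 0], [0, 0, 0.01], 5]]'

```text
clock: 28.08
tcp_pos: [606.4, -39.7, 73.4]
tool_rot: [0.387, 0.922, -0.001, 0.001]
contact_force: [-0.4, -0.4, -1.0]
gripper_width: 8.5
```

```bash
python3 rd.py
```

```text
t 28.07 pos [606.38 -39.71  73.4 ] psi -0.7954 Ft [-0.  -0.6  1. ] Mz 0.4081 e6 0.2411 dq6 0.082 w 8.48
```

Emit:
carry_out --targets '[[[0, 0, 0], [0, 0, 0.01], 5]]'

```text
clock: 28.2
tcp_pos: [606.4, -39.7, 73.4]
tool_rot: [0.392, 0.92, -0.001, 0.001]
contact_force: [-1.4, -1.0, 0.2]
gripper_width: 8.1
```

```bash
python3 rd.py
```

```text
t 28.2 pos [606.4  -39.71  73.4 ] psi -0.8057 Ft [ 0.2 -1.7 -0.2] Mz 0.4034 e6 0.3416 dq6 0.081 w 8.13
```

Emit:
carry_out --targets '[[[0, 0, 0], [0, 0, 0], 35], [[0, 0, 0], [0, 0, 0], 35], [[0, 0, -50], [0, 0, 0], 40], [[0, 0, -100], [0, 0, 0], 40], [[-60, 80, -140], [0, 0, 0], 40], [[-100, 130, -140], [0, 0, 0], 40], [[-100, 180, -140], [0, 0, 0], 40], [[-100, 230, -140], [0, 0, 0], 40], [[-100, 280, -140], [0, 0, 0], 40], [[-100, 280, -140], [0, 0, 0], 40]]'

```text
clock: 29.45
tcp_pos: [814.1, 75.7, 187.7]
tool_rot: [0.391, 0.92, 0.007, 0.015]
contact_force: [0.3, -0.9, -1.2]
gripper_width: 40.0
```

Run:
```python
from pl import *
st()
from h import *
for n in("side","top"):
    im=env.snapshot(n)[:,:,::-1]; cv2.imwrite(f"pics/{n}7.png",im); o=OFF[n]
    cv2.imwrite(f"pics/{n}7c.png",cv2.resize(im[o[1]-30:o[1]+120,o[0]-30:o[0]+150],None,fx=4,fy=4,interpolation=cv2.INTER_CUBIC))
    d=cv2.absdiff(im,cv2.imread(f"pics/{n}0.png")).max(2)
    if n=="top":
        for nm,(x,y,w,h) in dict(rings=(165,210,30,80),scriber=(455,250,50,90),jar=(440,178,40,40)).items(): print(nm,(d[y:y+h,x:x+w]>60).sum())
```

```text
t 29.45 pos [814.07  75.72 187.73] psi -0.8036 F [ 0.28 -0.94 -1.25] M [0.0281 0.0137 0.0372] w 40.0 q [ 0.05  1.06  0.13 -0.    1.92 -0.72] zt [ 0.0333  0.0015 -0.9994]
rings 0
scriber 3437
jar 739
```

View pics/side7c.png

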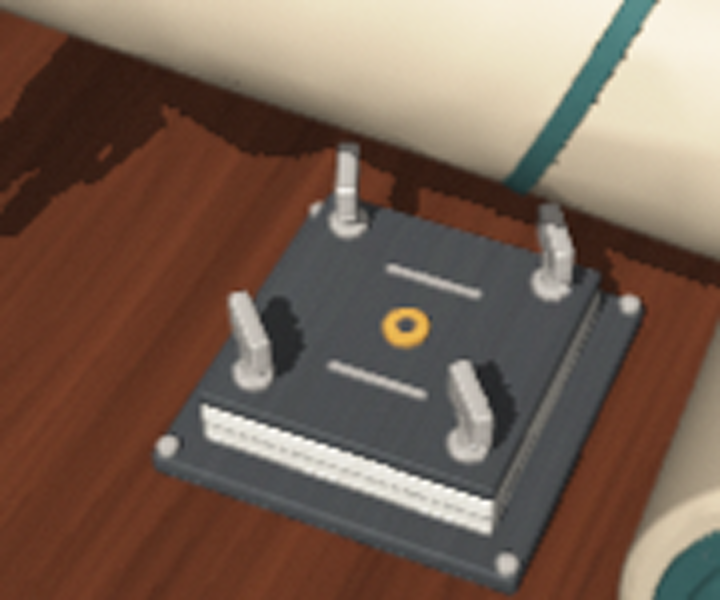

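View pics/top7.png

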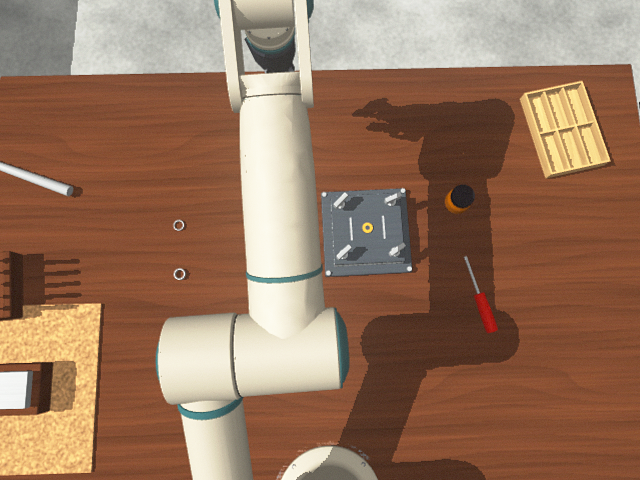

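The scene is undisturbed: the scriber and jar pixel differences are only the arm's shadow. All four bars stand tightened and the cover looks flat. The parked arm is close to a joint limit (joint 3 at 0.13), so I'll draw it back before handing in.

Emit:
carry_out --targets '[[[40, -18, -5], [0, 0, 0], 40], [[80, -36, -10], [0, 0, 0], 40], [[120, -54, -10], [0, 0, 0], 40], [[147, -66, -10], [0, 0, 0], 40], [[147, -66, -10], [0, 0, 0], 40]]'

```text
clock: 30.18
tcp_pos: [664.5, 135.2, 202.5]
tool_rot: [0.391, 0.92, 0.011, 0.022]
contact_force: [0.8, -0.3, -0.0]
gripper_width: 39.7
```

Run:
```python
from pl import *
st()
from h import *
n="top"
im=env.snapshot(n)[:,:,::-1]; cv2.imwrite(f"pics/{n}8.png",im); o=OFF[n]
cv2.imwrite(f"pics/{n}8c.png",cv2.resize(im[175:290,310:430],None,fx=5,fy=5,interpolation=cv2.INTER_CUBIC))
```

```text
t 30.18 pos [664.48 135.24 202.46] psi -0.8024 F [ 0.76 -0.3  -0.04] M [ 0.0192  0.0212 -0.0068] w 39.72 q [ 0.15  0.46  0.97 -0.    1.66 -0.62] zt [ 0.0483  0.0026 -0.9988]
```

View pics/top8c.png

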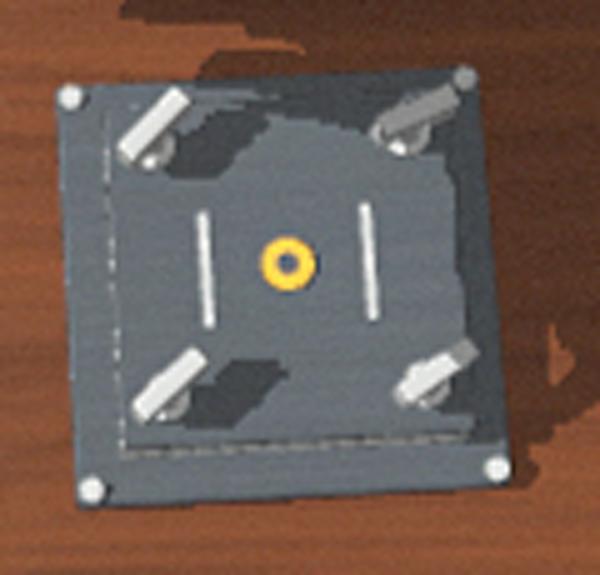

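```bash
python3 -c "
from workcell import env
print(env.hand_in())"
```

```text
the job is handed in; nothing more can be done
None
```

The mould clamp is closed and the job was handed in at about 30 s of the 72 s allowed. No verdict was reported, so what follows rests on my own readings.

**What I did:** I gave each screw a first turn of about 0.43 rad (25°) in the order 1, 3, 2, 4. I then went round again in the same order, turning each until the torque climbed. The cover looks flat in the last pictures.

| Screw | Total turn (rad) | Torque above free running (N m) |
|---|---|---|
| 1 | about 1.02 | 0.12–0.16 |
| 3 | about 1.06 | 0.13–0.17 |
| 2 | about 0.94 | about 0.12 |
| 4 | about 1.00 | about 0.12 |

**Checks:**
- **Screw 1:** I felt it again after the full round, which moved it about another 0.01–0.02 rad. It was still firm.
- **Rings, scriber and jar:** none of them has visibly moved. The rings showed no change in the pictures. The scriber and jar regions did change, which I put down to the arm's shadow.

**What disagreed or is uncertain:**
- **Torque readings:** the wrist torque was noisy, about ±0.035 N m, so I judged firmness mainly by the last joint's effort. The two readings differed by up to about 0.05 N m.
- **Screws 1 and 3:** their running torque was about 0.04 N m higher than that of 2 and 4. I put this down to spring load, and it is why their figures are ranges. The top of screw 3's range is close to the 0.18 limit, and screw 3 was not felt again.
- **Camera positions:** the two cameras disagreed by about 4 mm on where the clamp stood. I corrected this from how the grasps sat on the bars.
- **Parking:** my first move away reached too far and left joint 3 at 0.13, close to its 0.12 limit. I drew the arm back before handing in.

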